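Bed the shutter latch nose-down in the squaring jig and tread it home

ROBOT

A 6-joint arm with a two-finger parallel gripper is mounted at the origin on the work surface. World frame = base frame: x ahead of the robot, y to its left, z up, the work surface at z = 0. Lengths are in m, angles in rad, forces in N, time in s.
With the tool pointing down it reaches from about 0.25 to 0.775 m from the base axis. Payload 4 kg.
Tool frame: the origin (TCP) lies at the very end of the fingers, on their centre line; the grasp point (between the pads) lies 19 mm behind it; z points along the fingers, y is the direction in which the jaws open and shut (so a half turn about z gives the same grasp; the last joint's range is limited). The gripper opens to 94 mm and grips with 3 to 60 N. Pads are 16 mm wide; open, the fingers measure 119 mm over their backs; the gripper's body (75 mm by 177 mm) begins 78 mm behind the grasp point.
Start: joints at [-1.306, 0.087, 1.371, -0, 1.684, -0.103], TCP at [0.198, -0.513, 0.17] pointing down, gripper open.
Joint ranges: [-3.1, 3.1], [-0.76, 2.03], [0.27, 2.55], [-1.08, 4.22], [0.17, 2.65], [-2.57, 2.57]. Speed limits (rad/s): [2.79, 2.79, 3.14, 3.14, 3.14, 3.14].

INTERFACE

Orientations are given as [roll, pitch, yaw] about the fixed x, y, z axes, in that order (R = Rz(yaw) Ry(pitch) Rx(roll)).
In Python, from bench import robot, snapshot, calibration gives the robot as it stands. The module is installed in compiled form; this text tells all that it offers.
- The arm moves only by the tool servo_tool, never from a script. Its argument "series" is text: rows parted by semicolons, each of 5 numbers parted by spaces: the closure, from -1 (fully open) to 1 (shut), then the shift along the tool's x, y, z in cm, then the turn about the tool's z in rad. A call has 1 to 20 rows; each row is the pose to reach, as a shift and turn from the pose commanded when the call began, along the tool's axes at that moment; what a row does not reach only later rows make up. A row lasts 1/12 s, in which the tool goes at most 41.7 mm and 7.16 degrees, less where a joint would pass 70% of its speed; a pose out of reach is approached as far as the arm can. A call with a gripper value outside its range is refused whole. The fingers move at their own pace and stop on an object; the grip force is fixed at half the most. Time passes only in rows, so rows that repeat a pose let the fingers close. It gives the time, the measured TCP pose, the force and the opening at its end, in the units of the state.
- robot.get_obs(): the state, without advancing time (a new reading comes with each control period).
- snapshot(name): name is "scene" or "top"; returns (picture, depth): 384x512x3 uint8, red, green, blue; 384x512 float32, m along the optical axis (not along the pixel's ray), 0 where there is no reading.
- calibration(name): a dict with "fx", "fy", "cx", "cy" (pixels), "rvec" (rotation vector, rad) and "tvec" (3), from world to camera coordinates, as OpenCV has them. Camera axes: x right, y down, z forward; pixel columns grow to the right and rows downward; lengths in m; the calibration is good to about 2 mm. A picture is of the moment at which its call begins. calibration takes no time and is no camera call.
- robot.close_job(): hands the job in, once; it reports no verdict.
The state is a dict: "time": time; "joint_positions": joint angles; "qvel": joint speeds; "joint_torque": joint torques, N m; "tool_pos": TCP position; "ee_rot": TCP orientation; "wrist_force": force on the tool from outside, world axes, zero at the start; "wrist_torque": the same for the moment, N m; "width": finger opening in m.
Only numpy, scipy, OpenCV 4.12 (cv2) and the standard library are available. Lean on these libraries where they do the work, as an engineer would, in place of code of your own. Each camera call takes 0.05 s, during which the arm holds its last target. There are 200 camera calls.

TASK

Turn the iron shutter latch over and lay it in the pocket of the wooden jig, brass nose down and flat back up, lying flat on the pocket floor, and let go of it. Then press the jig's sprung treadle right down to its stop, so that its pusher shoves the latch home against the steel fence, and let the treadle come back up. Do not disturb the spare latch, the mallet or the bell key.

Things in the scene. Friction and masses are not known exactly. Their poses are not given: they have to be found in the camera images.
- latch: iron shutter latch, 0.34 kg: block 40 (x) x 62 (y) x 20 mm (z) with a brass nose 16 (x) x 30 (y) x 8 mm in the middle of its +z face. Starts lying on its flat back, nose up. Origin: centre of the flat back; z points from back to nose (so it points down when the latch lies nose down). Stands by itself on either 40 x 20 mm end. Either end may go to the fence.
- jig: wooden jig fixed to the bench, base 100 (x) x 170 (y, -75 to +95) x 8 mm. Origin: on the bench under the pocket's middle, z up. Pocket: 44 (x) x 74 mm (y, -37 to +37), open on top. Four corner blocks (|x| 22-36, |y| 19-37, 30 mm above the bench) bound its sides; between them (|y| under 19) the sides are cut away to the 8 mm base as finger room.
- pocket (a point): middle of the pocket, at floor level, 20 mm above the bench; axes as the jig's. The floor is two rails (|x| 12-22 mm) with a groove between, 24 mm wide, 12 mm deep, as long as the pocket, for the nose. At +y is the brass pusher (face at y = +37, 30 mm wide, 1 to 12 mm above the floor) and its green housing (y 58-84, 34 mm above the bench).
- fence (a point): top middle of the steel fence's face at the pocket's -y end (y = -37 mm in the jig, 34 mm above the bench). Against it, the latch's middle is at y = -6 mm in the jig.
- tread (a point): middle of the upper face of the ribbed iron treadle plate (60 x 60 x 8 mm), on the jig's -x side. The treadle's hinge lies along the jig's y at x = -64, z = 24 mm; the plate's middle is 80 mm from the hinge and stands about 51 mm above the bench when up, 28 mm when at the stop.
- treadle (a joint): treadle angle in rad: 0 up (its rest), 0.30 down at the stop; the spring takes about 4 N at the plate's middle to start and 13 N at the stop, and brings it back. It drives the pusher up to 11 mm towards the fence.
- spare: bystander: spare flat iron strap latch 28 (x) x 110 (y) x 10 mm with a 14 mm high iron lug (to 24 mm), no brass; origin centre of underside
- mallet: bystander: pine mallet lying along its y, head 56 x 90 x 56 mm centred at y = -75 mm, handle 24 mm thick to y = +140 mm; origin on its underside
- bellkey: bystander: flat brass bell key, 36 (x) x 125 (y) x 8 mm; origin near its middle, underside
Things that resemble listed ones, but are neither listed nor needed, are in the scene too. What is shaped like the latch but orange or purple is not meant.

How it is judged:
By the outcome, as a careful person would: the job done as asked, in the order asked, and still so for the second after the job is handed in, with the robot touching nothing.
It also fails if it takes over 64 s, if anything falls off the work surface, if the arm or the gripper's body presses on something with over 40 N, if the wrist force passes 120 N, or if a joint passes its speed limit or range.

## Working session

There is one attempt and no reset: what is moved stays moved. The work goes in short steps, Python scripts to look and compute and a tool call to move; the robot and the scene stay as the last step left them, time stands still between calls to the robot, and variables do not carry over. Pictures are saved under pics/ and viewed, about 8 in all and at most 12, crops included, and the job is handed in when it is done.

Besides the shell and the picture viewer there is one more tool, called after "Call:" by a JSON object that holds its "method" and its "body". servo_tool: Moves the arm, as the interface text tells. Its arguments: {"type":"object","properties":{"series":{"type":"string"}},"required":["series"]}

```bash
mkdir -p pics; cat > h.py <<'E'
import numpy as np, cv2
from bench import robot, snapshot, calibration
def cam(n):
    c=calibration(n);R=cv2.Rodrigues(np.array(c["rvec"],float))[0];return c,R,np.array(c["tvec"],float)
def cloud(n,d):
    c,R,t=cam(n);v,u=np.indices(d.shape)
    P=np.stack([(u-c["cx"])/c["fx"]*d,(v-c["cy"])/c["fy"]*d,d],-1)
    return (P-t)@R
def save(n,im): cv2.imwrite("pics/"+n+".png",im[...,::-1])
E
python3 - <<'E'
from h import *
for n in("scene","top"):
    im,d=snapshot(n);np.savez(n+"0.npz",im=im,d=d)
    save(n+"0",cv2.resize(im,(800,600),interpolation=cv2.INTER_CUBIC))
    c,R,t=cam(n);print(n,-R.T@t,R[2],c["fx"])
print(robot.get_obs())
E
```

```text
scene [ 1.25059385 -0.15137252  0.7650899 ] [-0.68806951  0.19832386 -0.69801719] 360.92392601519487
top [0.47353581 0.05323821 1.48555966] [ 0.06143813  0.00114902 -0.99811023] 479.26407414713486
{'time': 0.1, 'joint_positions': array([-1.30613217e+00,  8.79050181e-02,  1.37208405e+00, -3.34262101e-06,
        1.68358866e+00, -1.03076332e-01]), 'qvel': array([ 4.08308902e-04, -1.80556690e-03, -2.97368732e-03,  2.84703003e-06,
       -1.40974177e-03,  1.77454454e-03]), 'joint_torque': array([ 1.97215682e-03, -3.41254056e+01, -3.03300977e+01,  7.21287285e-02,
        3.04567243e-02, -9.92369451e-05]), 'tool_pos': array([ 0.19758993, -0.51268667,  0.16861789]), 'ee_rot': array([-3.13961777e+00, -2.00947834e-04,  3.67739917e-01]), 'wrist_force': array([ 0.43542111, -0.84010958,  0.30327679]), 'wrist_torque': array([0.03294367, 0.00123317, 0.04573954]), 'width': 0.09394191280246583}
```

View pics/top0.png

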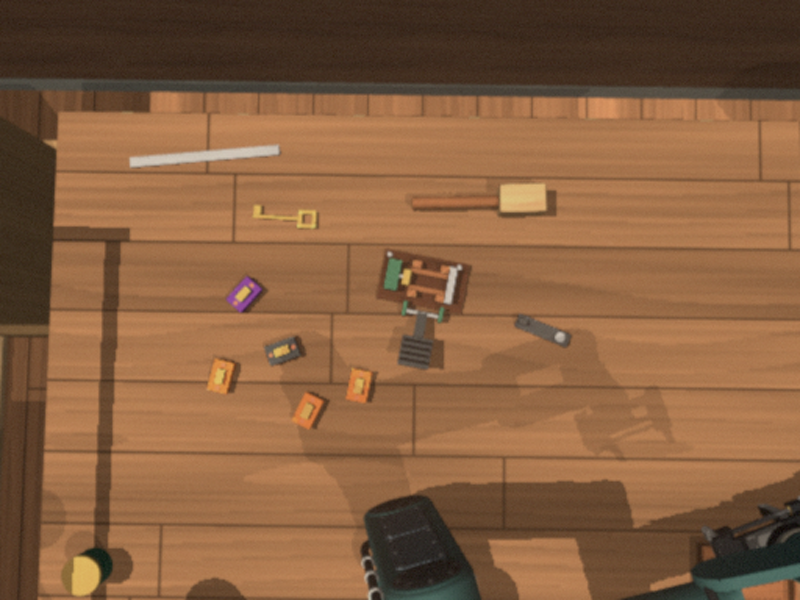

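View pics/scene0.png

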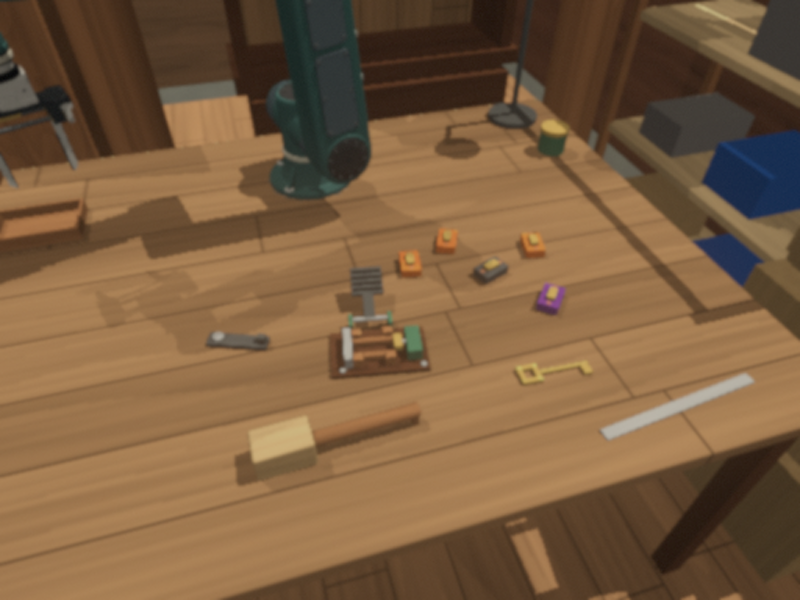

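Top view (800x600): the iron latch, grey with a brass nose, is at (283,350). Same-shaped items are orange at (222,376), (310,410) and (360,385), and purple at (244,294), so those are decoys. The strap spare is at (543,331), the jig at (425,283) and the treadle plate at (416,350). Next I'll confirm with a crop and measure.

```bash
python3 - <<'E'
from h import *
z=np.load("top0.npz");im,d=z["im"],z["d"];P=cloud("top",d)
save("crop1",cv2.resize(im[150:270,120:320],(800,480),interpolation=cv2.INTER_CUBIC))
hsv=cv2.cvtColor(im,cv2.COLOR_RGB2HSV)
def rect(m,name):
    q=P[m];r=cv2.minAreaRect((q[:,:2]*1000).astype(np.float32));print(name,m.sum(),r,"z",np.percentile(q[:,2],[5,50,95]).round(4),"mean",q.mean(0).round(4))
v,u=np.indices(d.shape)
box=lambda a,b,c,e:(u>=a)&(u<b)&(v>=c)&(v<e)
H=P[...,2]
print("bench z",np.median(H[box(100,400,130,290)]))
rect(box(166,197,210,240)&(H>.010),"latch")
rect(box(166,197,210,240)&(H>.023),"nose?")
br=box(166,197,210,240)&(hsv[...,0]>15)&(hsv[...,0]<35)&(hsv[...,1]>100)&(hsv[...,2]>120);rect(br,"nosecol")
rect(box(250,280,208,240)&(H>.03),"plate")
rect(box(238,304,155,203)&(H>.005),"jig")
g=box(238,304,155,200)&(hsv[...,0]>45)&(hsv[...,0]<90)&(hsv[...,1]>70);rect(g&(v<190),"housing")
w=box(275,304,160,200)&(hsv[...,1]<60)&(hsv[...,2]>110);rect(w,"fence")
E
```

```text
bench z 0.0010086245897171263
latch 276 ((486.12445068359375, 187.7383270263672), (58.88599395751953, 263.6805725097656), 7.2418389320373535) z [0.0155 0.0214 0.031 ] mean [0.4704 0.2838 0.0272]
nose? 93 ((482.6478271484375, 186.47628784179688), (43.28077697753906, 263.5686340332031), 5.413028717041016) z [0.0233 0.0262 0.0323] mean [0.471  0.2829 0.0427]
nosecol 63 ((471.5281677246094, 285.69256591796875), (18.006633758544922, 30.569316864013672), 19.5634822845459) z [0.0184 0.0275 0.0323] mean [0.4716 0.2852 0.0269]
plate 450 ((484.6634826660156, 23.50002098083496), (59.46984100341797, 83.9764175415039), 79.54365539550781) z [0.0384 0.051  0.0617] mean [0.477  0.0251 0.051 ]
jig 1818 ((582.2525024414062, 9.5015869140625), (216.1937713623047, 202.05230712890625), 0.7981110215187073) z [0.0056 0.0116 0.0366] mean [0.609  0.013  0.0276]
housing 86 ((562.7327270507812, 69.55860900878906), (178.7951202392578, 30.366056442260742), 0.7297576069831848) z [0.0297 0.0348 0.0396] mean [0.6234 0.0706 0.0514]
fence 130 ((553.6123046875, -13.094284057617188), (34.37068176269531, 205.1040496826172), 59.875919342041016) z [0.0068 0.0339 0.0385] mean [ 0.6057 -0.0438  0.041 ]
```

View pics/crop1.png

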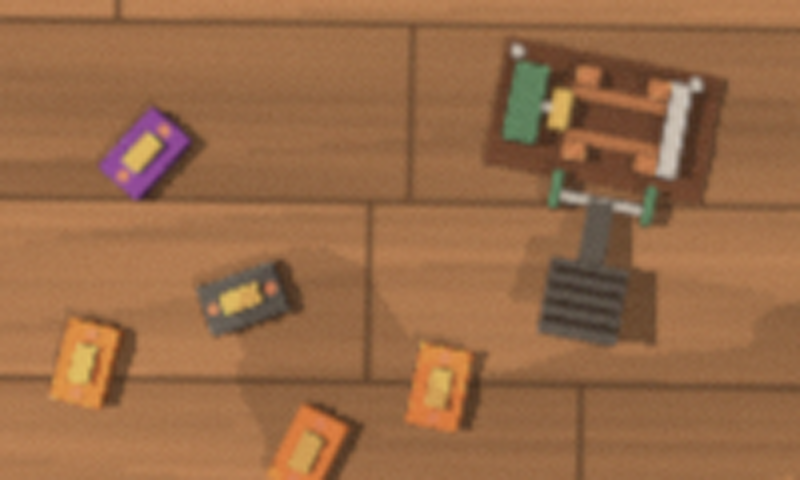

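Crop: the grey latch with the brass nose is at crop (245,298), and it's the only iron-coloured one of that shape. Jig base corners, housing, fence and plate are all visible, so I'll project them at their known heights and fit the jig pose.

```bash
cat >> h.py <<'E'
def ray(n,px,z):
    c,R,t=cam(n);px=np.atleast_2d(px).astype(float)
    D=np.c_[(px[:,0]-c["cx"])/c["fx"],(px[:,1]-c["cy"])/c["fy"],np.ones(len(px))]@R
    C=-R.T@t;return (C+D*((z-C[2])/D[:,2])[:,None])[:,:2]
def fit(L,W):
    L=np.array(L,float);W=np.array(W,float);a,b=L-L.mean(0),W-W.mean(0)
    th=np.arctan2((a[:,0]*b[:,1]-a[:,1]*b[:,0]).sum(),(a*b).sum());R=np.array([[np.cos(th),-np.sin(th)],[np.sin(th),np.cos(th)]])
    t=W.mean(0)-R@L.mean(0);return th,t,(W-(L@R.T+t))
E
python3 - <<'E'
from h import *
z=np.load("top0.npz");im,d=z["im"],z["d"];hsv=cv2.cvtColor(im,cv2.COLOR_RGB2HSV)
f=lambda p:np.array(p)/4+[119.6,149.6]
pts=[((508,38),.008,(50,95)),((727,77),.008,(50,-75)),((703,205),.008,(-50,-75)),((485,163),.008,(-50,95)),
((527,103),.034,(0,71)),((661,130),.034,(0,-37)),((584,301),.051,(-143.5,0))]
W=np.array([ray("top",f(p),h)[0] for p,h,_ in pts])*1000;L=[l for *_,l in pts]
for s in(slice(0,4),slice(0,6),slice(0,7)):
    th,t,r=fit(L[s],W[s]);print("jig th",th,"t",t.round(1),"res",r.round(1).tolist())
print("plate",W[6])
# latch outline
v,u=np.indices(d.shape);m=(u>166)&(u<197)&(v>210)&(v<240)
dark=m&(hsv[...,1]<110)&(hsv[...,2]<110)
n=cv2.morphologyEx(dark.astype(np.uint8),cv2.MORPH_CLOSE,np.ones((7,7)))
W=ray("top",np.c_[u[n>0],v[n>0]],.02)*1000;print("latch",n.sum(),cv2.minAreaRect(W.astype(np.float32)))
W=ray("top",f([(198,298),(275,262),(298,308),(218,335)]),.014)*1000;print(W,W.mean(0))
W=ray("top",f([(219,292),(258,280),(262,307),(225,318),(212,310),(271,287)]),.026)*1000;print(W)
# other neighbours
for p in[(440,388),(310,443),(85,365),(145,155)]:print(ray("top",f(p),.02)*1000)
E
```

```text
jig th -0.17019802222878527 t [611.1  -1.4] res [[-0.4, 1.3], [0.4, -1.3], [-0.6, -0.6], [0.7, 0.6]]
jig th -0.17189885579516165 t [ 6.109e+02 -4.000e-01] res [[-0.3, 0.4], [0.7, -2.2], [-0.3, -1.6], [0.7, -0.4], [-0.1, -0.2], [-0.8, 4.0]]
jig th -0.17299837708742516 t [ 6.114e+02 -4.000e-01] res [[-0.9, 0.5], [0.3, -2.2], [-0.8, -1.7], [0.1, -0.4], [-0.7, -0.2], [-1.3, 4.0], [3.2, 0.1]]
plate [473.27737611  24.33922074]
latch 242 ((471.06622314453125, 281.5419006347656), (39.73832321166992, 59.64917755126953), 19.833288192749023)
[[471.40665807 319.36666861]
 [499.79642591 260.99440174]
 [464.83951081 242.57797026]
 [443.36285568 303.34890832]] [469.85136262 281.57198723]
[[476.19987476 301.34870247]
 [485.72493123 271.9163353 ]
 [465.28383834 268.40102612]
 [456.55353578 296.30880215]
 [462.47593144 306.33193777]
 [480.54984591 261.90985622]]
[[405.66435307 132.42878759]]
[[362.69907521 230.44353338]]
[[419.29028281 403.0462236 ]]
[[580.24653996 361.66653732]]
```

Jig: origin about (0.611, -0.001), yaw -0.172. Latch: centre about (0.471, 0.284), long axis at 109.5 degrees. The sizes match, so I'm moving over the latch's +y end.

Call:
{"method": "servo_tool", "body": {"series": "-1 54.2 -66.5 4 -1.54;-1 54.2 -66.5 4 -1.54;-1 54.2 -66.5 4 -1.54;-1 54.2 -66.5 4 -1.54;-1 54.2 -66.5 4 -1.54;-1 54.2 -66.5 4 -1.54;-1 54.2 -66.5 4 -1.54;-1 54.2 -66.5 4 -1.54;-1 54.2 -66.5 4 -1.54;-1 54.2 -66.5 4 -1.54;-1 54.2 -66.5 4 -1.54;-1 54.2 -66.5 4 -1.54;-1 54.2 -66.5 4 -1.54;-1 54.2 -66.5 4 -1.54;-1 54.2 -66.5 4 -1.54;-1 54.2 -66.5 4 -1.54;-1 54.2 -66.5 4 -1.54;-1 54.2 -66.5 4 -1.54;-1 54.2 -66.5 4 -1.54;-1 54.2 -66.5 4 -1.54"}}

```text
time: 1.77
tool_pos: [0.4563, 0.2801, 0.1301]
ee_rot: [-3.141, 0.0, 1.909]
wrist_force: [1.5, -0.8, 0.7]
width: 0.0941
```

```bash
cat >> h.py <<'E'
def to(x,y,z,yaw):
    """print shift in tool cm and turn, from the measured pose (commanded if settled)"""
    o=robot.get_obs();p=o["tool_pos"];w=o["ee_rot"][2];e=np.array([x,y,z])-p
    sx=np.array([np.cos(w),np.sin(w)]);sy=np.array([np.sin(w),-np.cos(w)])
    print("t",round(o["time"],2),"pos",p.round(4),"rpy",o["ee_rot"].round(3),"w",round(o["width"],4),"f",o["wrist_force"].round(1),"->",(np.array([e[:2]@sx,e[:2]@sy,-e[2]])*100).round(2),"turn",round(w-yaw,3))
E
python3 -c "
from h import *
to(.464,.303,.13,1.91)"
```

```text
t 1.77 pos [0.4563 0.2801 0.1301] rpy [-3.141  0.     1.909] w 0.0941 f [ 1.5 -0.8  0.7] -> [1.9  1.49 0.01] turn -0.001
```

Call:
{"method": "servo_tool", "body": {"series": "-1 1.9 1.5 4 0;-1 1.9 1.5 8 0;-1 1.9 1.5 11 0;-1 1.9 1.5 12.6 0;-1 1.9 1.5 12.6 0;-1 1.9 1.5 12.6 0;1 1.9 1.5 12.6 0;1 1.9 1.5 12.6 0;1 1.9 1.5 12.6 0;1 1.9 1.5 12.6 0;1 1.9 1.5 12.6 0;1 1.9 1.5 12.6 0;1 1.9 1.5 12.6 0;1 1.9 1.5 12.6 0"}}

```text
time: 2.93
tool_pos: [0.4644, 0.3008, 0.0049]
ee_rot: [3.142, 0.0, 1.908]
wrist_force: [-0.5, -0.0, -0.6]
width: 0.0443
```

```bash
python3 -c "
from h import *
im,d=snapshot('scene');save('s1',cv2.resize(im[120:220,240:373],(798,600),interpolation=cv2.INTER_CUBIC))
to(.471,.284,.003,1.91)"
```

```text
t 2.98 pos [0.4644 0.3008 0.0048] rpy [-3.142  0.     1.908] w 0.0403 f [ 0.  -0.8  0.2] -> [-1.81  0.07  0.18] turn -0.002
```

View pics/s1.png

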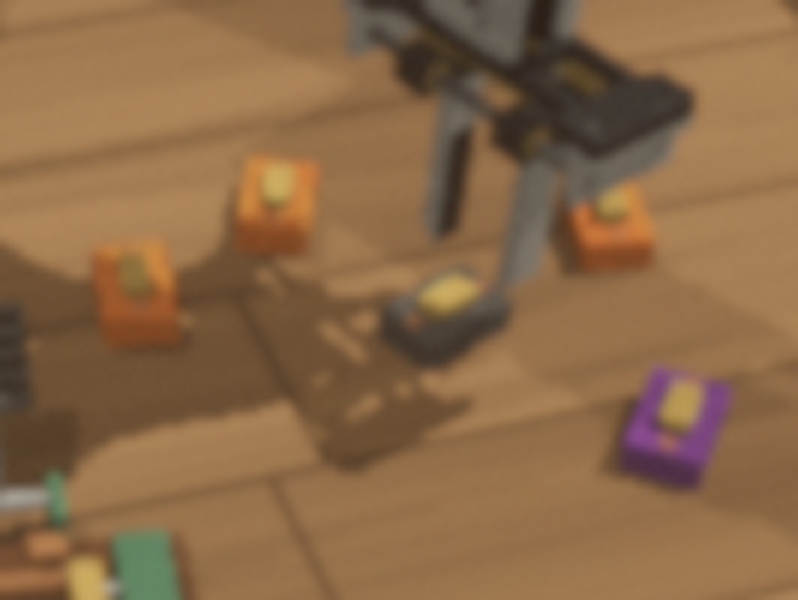

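Gripped: the fingers are on the far end of the grey latch, at about (480,270) in the crop. Now I'll swing it up about its other end.

Call:
{"method": "servo_tool", "body": {"series": "1 0 0 0 0;1 0 0 0 0;1 -0.15 0 -0.4 0;1 -0.3 0 -0.75 0;1 -0.5 0 -1.15 0;1 -0.75 0 -1.5 0;1 -1.0 0 -1.85 0;1 -1.3 0 -2.2 0;1 -1.65 0 -2.5 0;1 -2.0 0 -2.8 0;1 -2.4 0 -3.05 0;1 -2.8 0 -3.25 0;1 -3.2 0 -3.4 0;1 -3.65 0 -3.55 0;1 -4.1 0 -3.65 0;1 -4.5 0 -3.7 0;1 -5 0 -3.75 0;1 -5.4 0 -3.75 0;1 -5.8 0 -3.7 0;1 -6.2 0 -3.6 0"}}

```text
time: 4.65
tool_pos: [0.4851, 0.2419, 0.0408]
ee_rot: [3.141, 0.0, 1.908]
wrist_force: [0.8, -0.2, 0.1]
width: 0.0004
```

```bash
python3 -c "
from h import *
im,d=snapshot('scene');save('s2',cv2.resize(im[120:220,240:373],(798,600),interpolation=cv2.INTER_CUBIC))
to(.471,.284,.003,1.91)"
```

```text
t 4.7 pos [0.4851 0.2412 0.0405] rpy [-3.141e+00  1.000e-03  1.907e+00] w 0.0003 f [-0.2 -0.5 -1. ] -> [4.5  0.08 3.75] turn -0.003
```

View pics/s2.png

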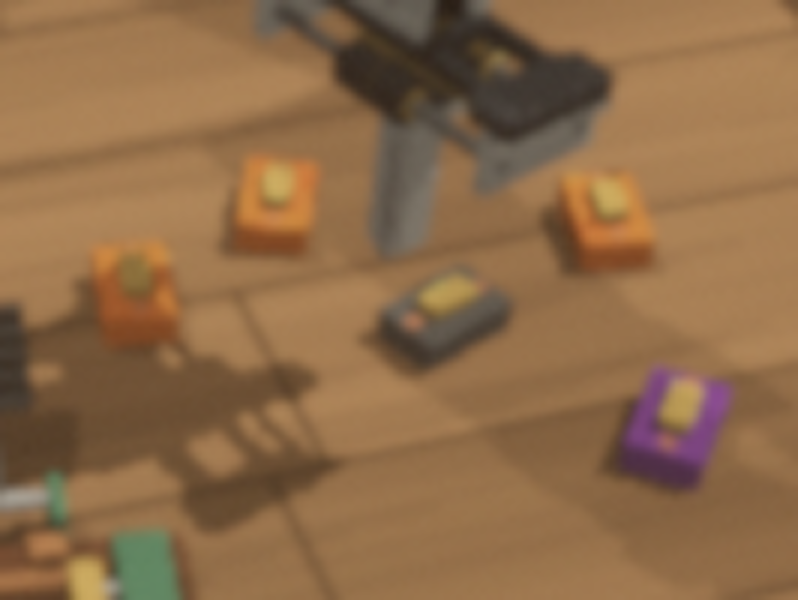

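The grip missed: the fingers closed to 0 and the latch at (445,315) lies as before. I'll remeasure from the scene camera and cross-check with the fingertip.

```bash
python3 - <<'E'
from h import *
f=lambda p:np.array(p)/6+[239.6,119.6]
print("tip",ray("scene",f((397,252)),.0405)," nose",ray("scene",f((450,293)),.028))
im,d=snapshot("scene");P=cloud("scene",d);v,u=np.indices(d.shape);hsv=cv2.cvtColor(im,cv2.COLOR_RGB2HSV)
m=(u>300)&(u<328)&(v>160)&(v<184)
q=P[m&(P[...,2]>.015)&(P[...,2]<.035)];print(len(q),q.mean(0),cv2.minAreaRect((q[:,:2]*1000).astype(np.float32)))
nz=m&(hsv[...,0]>15)&(hsv[...,0]<35)&(hsv[...,1]>90)&(hsv[...,2]>130);print("nose depth",nz.sum(),P[nz].mean(0))
W=ray("scene",f([(382,318),(462,265),(510,305),(427,345)]),.02);print("top corners",W,W.mean(0))
c,R,t=cam("scene");
X=R@np.array([.485,.241,.0405])+t;print("TCP projects to crop",(np.array([X[0]/X[2]*c["fx"]+c["cx"],X[1]/X[2]*c["fy"]+c["cy"]])-[239.6,119.6])*6)
imt,dt=snapshot("top");np.savez("top1.npz",im=imt,d=dt)
h=cv2.cvtColor(imt,cv2.COLOR_RGB2HSV);mt=(u>166)&(u<197)&(v>210)&(v<240)&(h[...,0]>15)&(h[...,0]<35)&(h[...,1]>100)&(h[...,2]>120)
print("top nose",mt.sum(),ray("top",np.c_[u[mt],v[mt]],.028).mean(0))
to(.47,.284,.05,1.91)
E
```

```text
tip [[0.44608312 0.26241549]]  nose [[0.4715613  0.28320994]]
191 [0.47630594 0.2783797  0.02249883] ((472.51605224609375, 280.23980712890625), (41.357948303222656, 64.02510070800781), 21.231325149536133)
nose depth 63 [0.46510236 0.28194912 0.02379388]
top corners [[0.4717712  0.24565536]
 [0.44342033 0.30344254]
 [0.48103525 0.31435558]
 [0.49811042 0.2599011 ]] [0.4735843  0.28083865]
TCP projects to crop [387.31819607 305.67098068]
top nose 0 [nan nan]
t 4.8 pos [0.4848 0.242  0.0406] rpy [-3.141 -0.     1.907] w 0.0005 f [ 0.8  0.  -0.6] -> [ 4.45 -0.01 -0.94] turn -0.003<stdin>:13: RuntimeWarning: Mean of empty slice.
  ret = um.true_divide(
```

```bash
python3 - <<'E'
from h import *
im,d=snapshot("scene");P=cloud("scene",d)
for v in range(148,166):
    print(v,[tuple((P[v,u]*1000).round().astype(int)) for u in (303,306,309)])
imt,dt=snapshot("top");T=cloud("top",dt)
save("t2",cv2.resize(imt[180:270,120:240],(800,600),interpolation=cv2.INTER_CUBIC))
E
```

```text
148 [(np.int64(481), np.int64(230), np.int64(126)), (np.int64(492), np.int64(234), np.int64(134)), (np.int64(498), np.int64(240), np.int64(136))]
149 [(np.int64(483), np.int64(229), np.int64(124)), (np.int64(493), np.int64(234), np.int64(131)), (np.int64(498), np.int64(241), np.int64(133))]
150 [(np.int64(482), np.int64(230), np.int64(120)), (np.int64(496), np.int64(232), np.int64(130)), (np.int64(498), np.int64(241), np.int64(129))]
151 [(np.int64(485), np.int64(229), np.int64(118)), (np.int64(496), np.int64(233), np.int64(126)), (np.int64(496), np.int64(242), np.int64(124))]
152 [(np.int64(483), np.int64(231), np.int64(113)), (np.int64(495), np.int64(234), np.int64(121)), (np.int64(497), np.int64(242), np.int64(121))]
153 [(np.int64(484), np.int64(230), np.int64(110)), (np.int64(496), np.int64(234), np.int64(118)), (np.int64(496), np.int64(243), np.int64(116))]
154 [(np.int64(486), np.int64(230), np.int64(108)), (np.int64(498), np.int64(233), np.int64(116)), (np.int64(498), np.int64(243), np.int64(114))]
155 [(np.int64(482), np.int64(232), np.int64(101)), (np.int64(500), np.int64(2
[... 791 characters left out ...]
 [(np.int64(486), np.int64(232), np.int64(81)), (np.int64(499), np.int64(236), np.int64(90)), (np.int64(406), np.int64(295), np.int64(4))]
162 [(np.int64(400), np.int64(276), np.int64(-1)), (np.int64(405), np.int64(285), np.int64(1)), (np.int64(406), np.int64(295), np.int64(0))]
163 [(np.int64(406), np.int64(274), np.int64(1)), (np.int64(408), np.int64(283), np.int64(0)), (np.int64(410), np.int64(293), np.int64(-1))]
164 [(np.int64(413), np.int64(270), np.int64(3)), (np.int64(413), np.int64(282), np.int64(0)), (np.int64(417), np.int64(291), np.int64(1))]
165 [(np.int64(418), np.int64(269), np.int64(3)), (np.int64(419), np.int64(279), np.int64(1)), (np.int64(421), np.int64(289), np.int64(0))]
```

View pics/t2.png

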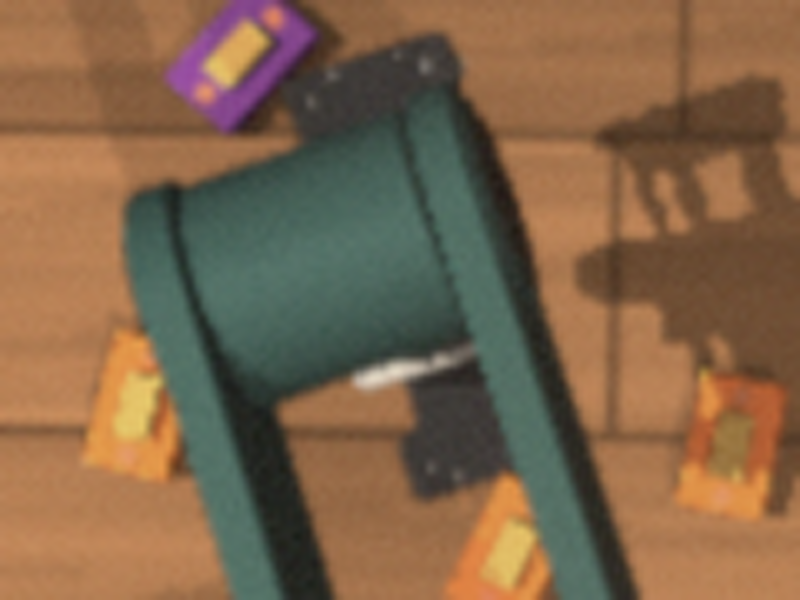

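```bash
python3 - <<'E'
from h import *
c,R,t=cam("scene")
def pr(p):
    X=R@np.array(p)+t;return np.array([X[0]/X[2]*c["fx"]+c["cx"],X[1]/X[2]*c["fy"]+c["cy"]])
for z in(.005,.025,.045): print("s1 z",z,"crop +/- finger",[((pr([.4644+s*.028*.943,.3008+s*.028*.333,z])-[239.6,119.6])*6).round() for s in(1,-1)])
yw=.368
for z in(.17,.19,.21): print("s0 z",z,[(pr([.1976+s*.053*np.sin(yw),-.5127-s*.053*np.cos(yw),z])*800/512).round() for s in(1,-1)])
z=np.load("scene0.npz");P=cloud("scene",z["d"])
for u in(4,6,8,46,47,48):
    q=P[:130,u]; k=[i for i in range(130) if abs(q[i,1]+.51)<.1 and q[i,2]>.1 and q[i,0]<.35]
    if k: print(u,k[-1],q[k[-1]].round(3))
o=robot.get_obs();print(o["joint_positions"])
E
```

```text
s1 z 0.005 crop +/- finger [array([506., 340.]), array([434., 284.])]
s1 z 0.025 crop +/- finger [array([512., 311.]), array([439., 256.])]
s1 z 0.045 crop +/- finger [array([517., 281.]), array([443., 226.])]
s0 z 0.17 [array([ 24., 202.]), array([ 83., 183.])]
s0 z 0.19 [array([ 19., 193.]), array([ 79., 174.])]
s0 z 0.21 [array([ 14., 184.]), array([ 75., 165.])]
4 115 [ 0.229 -0.565  0.226]
6 118 [ 0.227 -0.565  0.215]
8 119 [ 0.228 -0.561  0.212]
46 107 [ 0.187 -0.467  0.211]
47 108 [ 0.185 -0.466  0.206]
48 108 [ 0.187 -0.463  0.207]
[3.58955719e-01 1.31011005e-01 1.58216401e+00 1.09945461e-04
 1.42865126e+00 2.19579680e-02]
```

The image and depth both put the fingertips about 40 mm higher than the reported TCP, at the start, in s1 and now. I'll trust the cameras and correct z by that amount, touching down carefully with a force check.

Call:
{"method": "servo_tool", "body": {"series": "-1 3 0 0 0;-1 6.4 0 0 0;-1 6.4 0 0 0;-1 6.4 0 0 0;-1 6.4 0 0 0;-1 6.4 0 0 0;-1 6.4 0 2 0;-1 6.4 0 4 0;-1 6.4 0 5.5 0;-1 6.4 0 6.5 0;-1 6.4 0 7.0 0;-1 6.4 0 7.0 0;-1 6.4 0 7.0 0"}}

```text
time: 5.98
tool_pos: [0.4643, 0.3026, -0.0287]
ee_rot: [3.141, 0.0, 1.907]
wrist_force: [0.2, 0.5, -0.5]
width: 0.0837
```

Call:
{"method": "servo_tool", "body": {"series": "-1 0 0 0.2 0;-1 0 0 0.4 0;-1 0 0 0.4 0"}}

```text
time: 6.23
tool_pos: [0.464, 0.3029, -0.0328]
ee_rot: [3.141, 0.0, 1.908]
wrist_force: [-0.4, -0.5, -0.2]
width: 0.0937
```

```bash
python3 - <<'E'
from h import *
im,d=snapshot('scene');save('s3',cv2.resize(im[120:220,240:373],(798,600),interpolation=cv2.INTER_CUBIC))
to(.4715,.2825,-.037,1.91)
E
```

```text
t 6.28 pos [ 0.4639  0.3029 -0.0328] rpy [3.141 0.    1.908] w 0.094 f [-0.1 -0.1 -0.6] -> [-2.17  0.04  0.42] turn -0.002
```

View pics/s3.png

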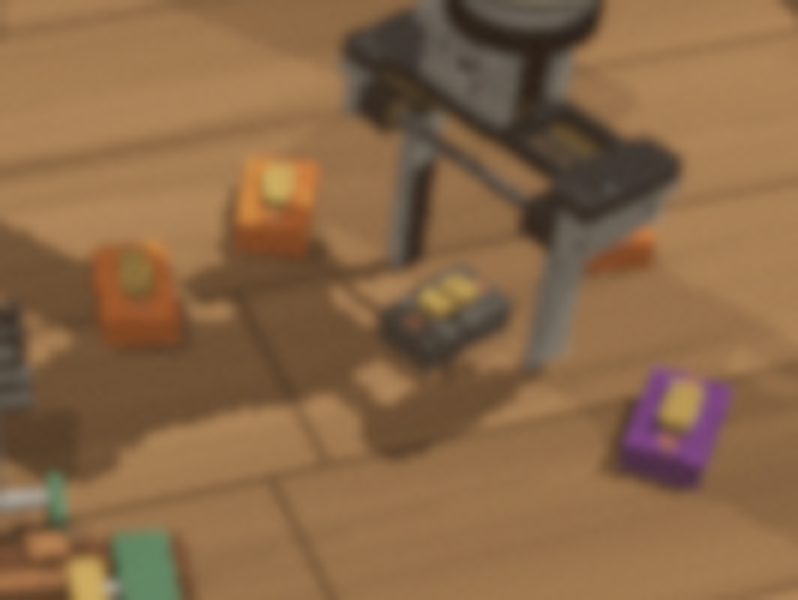

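The fingers now straddle the latch's far end, with tips (405,260) and (545,365) near the bench. Closing.

Call:
{"method": "servo_tool", "body": {"series": "-1 -0.2 0 0.1 0;1 -0.2 0 0.1 0;1 -0.2 0 0.1 0;1 -0.2 0 0.1 0;1 -0.2 0 0.1 0;1 -0.2 0 0.1 0;1 -0.2 0 0.1 0;1 -0.2 0 0.1 0;1 -0.2 0 0.1 0;1 -0.2 0 0.1 0;1 -0.2 0 0.1 0;1 -0.2 0 0.1 0;1 -0.2 0 0.1 0;1 -0.2 0 0.1 0;1 -0.2 0 0.1 0"}}

```text
time: 7.53
tool_pos: [0.4645, 0.3009, -0.0341]
ee_rot: [3.141, 0.0, 1.908]
wrist_force: [0.8, 0.7, -0.5]
width: 0.0402
```

Held at a width of 40.2 mm. Swinging it up about the far end.

Call:
{"method": "servo_tool", "body": {"series": "1 -0.05 0 -0.2 0;1 -0.15 0 -0.4 0;1 -0.3 0 -0.75 0;1 -0.5 0 -1.15 0;1 -0.75 0 -1.5 0;1 -1.0 0 -1.85 0;1 -1.3 0 -2.2 0;1 -1.65 0 -2.5 0;1 -2.0 0 -2.8 0;1 -2.4 0 -3.05 0;1 -2.8 0 -3.25 0;1 -3.2 0 -3.4 0;1 -3.65 0 -3.55 0;1 -4.1 0 -3.65 0;1 -4.5 0 -3.7 0;1 -5 0 -3.75 0;1 -5.4 0 -3.75 0;1 -5.8 0 -3.7 0;1 -6.2 0 -3.6 0;1 -6.2 0 -3.6 0"}}

```text
time: 9.2
tool_pos: [0.4849, 0.2414, 0.0014]
ee_rot: [-3.141, 0.001, 1.907]
wrist_force: [0.0, 0.6, -3.0]
width: 0.0401
```

```bash
python3 - <<'E'
from h import *
im,d=snapshot('scene');np.savez("s4.npz",im=im,d=d);save('s4',cv2.resize(im[120:220,240:373],(798,600),interpolation=cv2.INTER_CUBIC))
to(.4715,.2825,-.037,1.91)
E
```

```text
t 9.25 pos [0.4848 0.2419 0.0015] rpy [-3.141  0.     1.907] w 0.0403 f [-0.3 -0.6 -4. ] -> [4.27 0.09 3.85] turn -0.003
```

View pics/s4.png

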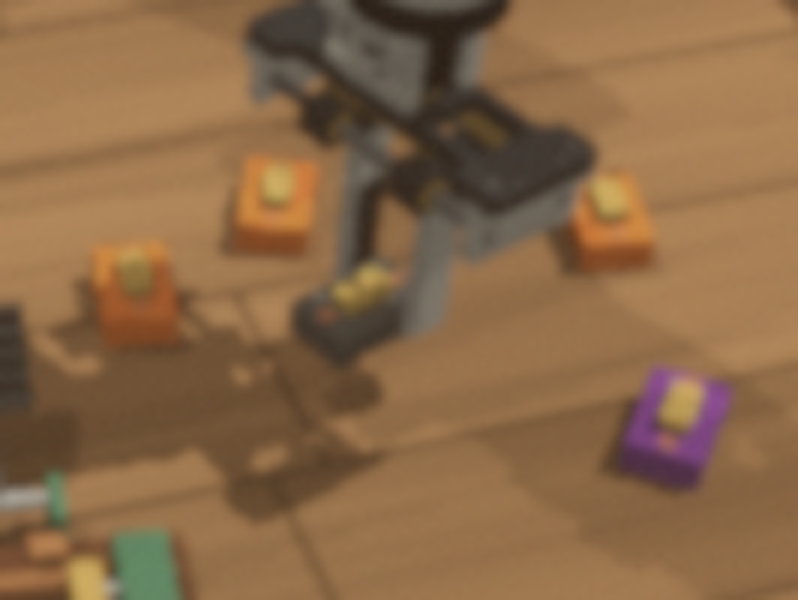

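s4 shows the latch held level at about (350,310): pad friction holds it too firmly to turn. I'll raise it slightly and ease the closure towards 40 mm (value about 0.15) to see whether it swings down by its own weight.

Call:
{"method": "servo_tool", "body": {"series": "1 0 0 -0.5 0;0.4 0 0 -0.5 0;0.3 0 0 -0.5 0;0.2 0 0 -0.5 0;0.18 0 0 -0.5 0;0.16 0 0 -0.5 0;0.16 0 0 -0.5 0"}}

```text
time: 9.83
tool_pos: [0.4847, 0.2424, 0.0067]
ee_rot: [-3.141, 0.0, 1.908]
wrist_force: [-0.2, -0.7, -4.5]
width: 0.04
```

```bash
cat >> h.py <<'E'
def held(name=None,reach=.075):
    """points of the held latch in the scene view: grey/brass near the tool, in tool-x / height"""
    o=robot.get_obs();p=o["tool_pos"];w=o["ee_rot"][2]
    im,d=snapshot("scene");P=cloud("scene",d)-np.array([p[0],p[1],0]);h=cv2.cvtColor(im,cv2.COLOR_RGB2HSV)
    a=P[...,0]*np.cos(w)+P[...,1]*np.sin(w);b=P[...,0]*np.sin(w)-P[...,1]*np.cos(w);z=P[...,2]
    br=(d>0)&(abs(a)<reach+.03)&(abs(b)<.03)&(z>.004)&(z<.12)&(h[...,0]>18)&(h[...,0]<32)&(h[...,1]>110)&(h[...,2]>120)
    body=(d>0)&(abs(b)<.03)&(z>.006)&(z<.13)&(abs(a)<reach+.03)&(h[...,1]<90)&(h[...,2]<115)
    f=lambda m:(m.sum(),"a",(np.percentile(a[m],[3,50,97])*1000).round() if m.any() else 0,"z",(np.percentile(z[m],[3,50,97])*1000).round() if m.any() else 0)
    print("brass",f(br));print("body",f(body),"w",round(o["width"],4),"F",o["wrist_force"].round(1),"t",round(o["time"],2),p.round(4))
    if name: save(name,cv2.resize(im[120:220,240:373],(798,600),interpolation=cv2.INTER_CUBIC))
E
python3 -c "
from h import *
held('s5')"
```

```text
brass (np.int64(40), 'a', array([-36., -23.,  -7.]), 'z', array([62., 70., 72.]))
body (np.int64(213), 'a', array([-52., -12.,   1.]), 'z', array([ 52.,  64., 124.])) w 0.04 F [-0.2 -0.7 -4.5] t 9.83 [0.4847 0.2424 0.0067]
```

Call:
{"method": "servo_tool", "body": {"series": "0.15 0 0 0 0;0.15 0 0 0 0;0.145 0 0 0 0;0.145 0 0 0 0;0.14 0 0 0 0;0.14 0 0 0 0"}}

```text
time: 10.38
tool_pos: [0.4856, 0.2426, 0.0077]
ee_rot: [3.14, 0.0, 1.908]
wrist_force: [-0.2, 0.2, 0.6]
width: 0.0404
```

```bash
python3 -c "
from h import *
held('s5')"
```

```text
brass (np.int64(47), 'a', array([-21.,  -9.,   5.]), 'z', array([22., 29., 32.]))
body (np.int64(233), 'a', array([-38., -10.,  16.]), 'z', array([ 11.,  25., 126.])) w 0.0404 F [-0.2  0.2  0.6] t 10.38 [0.4856 0.2426 0.0077]
```

It dropped flat back onto the bench, nose up, with its centre about 9 mm behind the tool. Easing the grip isn't controllable. New plan:
1. Hold the latch by its +y end and press its free end on the edge of the jig's fixed green housing, so that it turns free end up.
2. Stand it on end on the bench.
3. Topple it nose down.

Regripping now.

Call:
{"method": "servo_tool", "body": {"series": "-0.6 0.6 0 -0.5 0;-0.6 1.3 0 -0.5 0;-0.6 1.3 0 -0.3 0;-0.6 1.3 0 0.5 0;-0.6 1.3 0 2.5 0;-0.6 1.3 0 3.6 0;-0.6 1.3 0 4.1 0;1 1.3 0 4.1 0;1 1.3 0 4.1 0;1 1.3 0 4.1 0;1 1.3 0 4.1 0;1 1.3 0 4.1 0;1 1.3 0 4.1 0;1 1.3 0 4.1 0;1 1.3 0 4.1 0;1 1.3 0 4.1 0;1 1.3 0 1 0;1 1.3 0 -3 0;1 1.3 0 -4 0;1 1.3 0 -4 0"}}

```text
time: 12.1
tool_pos: [0.4835, 0.2558, 0.0506]
ee_rot: [3.133, -0.0, 1.908]
wrist_force: [0.4, 0.0, -3.3]
width: 0.0402
```

```bash
python3 -c "
from h import *
held('s6')
th=-.172
for yy in(.150,.12): 
  x=.611-np.sin(th)*yy;y=-.001+np.cos(th)*yy;to(x,y,.05,1.399)"
```

```text
brass (np.int64(40), 'a', array([-33., -20.,  -3.]), 'z', array([107., 114., 115.]))
body (np.int64(147), 'a', array([-50., -19.,  -5.]), 'z', array([ 95., 106., 127.])) w 0.0402 F [ 0.4  0.  -3.3] t 12.1 [0.4835 0.2558 0.0506]
t 12.15 pos [0.4815 0.255  0.0476] rpy [ 3.139 -0.     1.908] w 0.0395 f [-0.1  0.1 -3.4] -> [-15.35  11.07  -0.24] turn 0.509
t 12.15 pos [0.4815 0.255  0.0476] rpy [ 3.139 -0.     1.908] w 0.0395 f [-0.1  0.1 -3.4] -> [-17.97   9.61  -0.24] turn 0.509
```

Held level by the end. Now over the housing, aligned with the jig.

Call:
{"method": "servo_tool", "body": {"series": "1 -8 5 0 0.12;1 -14 8 0 0.24;1 -17.6 9.8 0 0.36;1 -17.6 9.8 0 0.48;1 -17.6 9.8 0 0.51;1 -17.6 9.8 1.5 0.51;1 -17.6 9.8 3 0.51;1 -17.6 9.8 3.7 0.51;1 -17.6 9.8 3.7 0.51;1 -17.6 9.8 3.7 0.51"}}

```text
time: 12.98
tool_pos: [0.6292, 0.121, 0.0071]
ee_rot: [-3.137, 0.001, 1.398]
wrist_force: [1.3, 1.1, -2.7]
width: 0.0397
```

```bash
python3 -c "
from h import *
held();to(.6322,.1211,.0,1.399)
im,d=snapshot('scene');save('s7',cv2.resize(im[145:245,195:328],(798,600),interpolation=cv2.INTER_CUBIC))"
```

```text
brass (np.int64(68), 'a', array([-87., -76., -21.]), 'z', array([31., 36., 72.]))
body (np.int64(266), 'a', array([-67., -47., -11.]), 'z', array([28., 46., 65.])) w 0.0397 F [ 1.3  1.1 -2.7] t 12.98 [0.6292 0.121  0.0071]
t 13.03 pos [0.6304 0.1213 0.0088] rpy [-3.140e+00  1.000e-03  1.399e+00] w 0.0397 f [-0.3 -0.5 -3.7] -> [0.01 0.18 0.88] turn -0.0
```

View pics/s7.png

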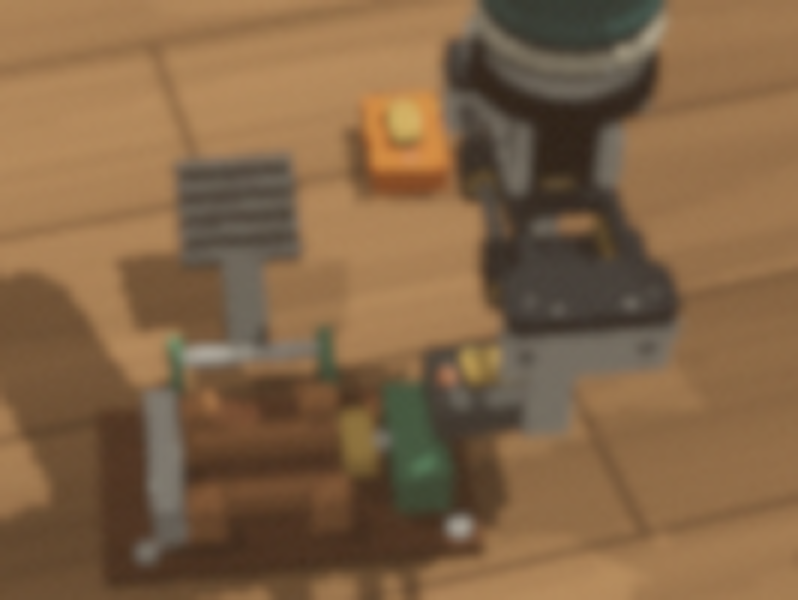

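View: the latch is level at (470,390), with its free end just over the near edge of the green housing (415,450). A quick numeric check of housing and latch positions before pressing.

```bash
python3 - <<'E'
from h import *
im,d=snapshot('scene');P=cloud("scene",d);v,u=np.indices(d.shape);h=cv2.cvtColor(im,cv2.COLOR_RGB2HSV)
th=-.172;ex=np.array([np.cos(th),np.sin(th)]);ey=np.array([-np.sin(th),np.cos(th)])
Q=P[...,:2]-[.611,-.001];X=(Q@ex)*1000;Y=(Q@ey)*1000;Z=P[...,2]*1000
def st(n,m):print(n,m.sum(),"x",np.percentile(X[m],[2,50,98]).round(),"y",np.percentile(Y[m],[2,50,98]).round(),"z",np.percentile(Z[m],[2,50,98]).round())
g=(u>255)&(u<275)&(v>200)&(v<235)&(h[...,0]>45)&(h[...,0]<90)&(h[...,1]>60)
st("housing",g);st("housing top",g&(Z>31))
w=(u>217)&(u<230)&(v>205)&(v<240)&(h[...,1]<60)
st("fence",w&(Z>30));
m=(u>262)&(u<282)&(v>198)&(v<220)&(h[...,1]<90)&(Z>38)
st("latch",m);st("latch top",m&(Z>np.percentile(Z[m],60)))
br=(u>262)&(u<282)&(v>198)&(v<212)&(h[...,1]>110)&(h[...,2]>120)&(Z>45);st("brass",br)
E
```

```text
housing 108 x [-21.  11.  32.] y [58. 67. 77.] z [32. 35. 37.]
housing top 106 x [-21.  10.  32.] y [58. 67. 77.] z [32. 35. 37.]
fence 97 x [-33.   4.  36.] y [-52. -46. -40.] z [32. 35. 38.]
latch 171 x [-14.  18.  86.] y [ 74.  90. 112.] z [ 48.  65. 180.]
latch top 68 x [ -8.  21. 463.] y [ -1.  91. 112.] z [ 66.  68. 567.]
brass 48 x [-19.  -1.  48.] y [ 67.  94. 105.] z [ 63.  73. 118.]
```

Call:
{"method": "servo_tool", "body": {"series": "1 0 0 0.6 0;1 0 0 1.1 0;1 0 0 1.4 0;1 0 0 1.8 0;1 0 0 2.1 0;1 -0.1 0 2.4 0;1 -0.2 0 2.7 0;1 -0.3 0 3.0 0;1 -0.3 0 3.0 0"}}

```text
time: 13.88
tool_pos: [0.6325, 0.1208, -0.0176]
ee_rot: [3.137, -0.005, 1.399]
wrist_force: [0.2, 5.9, 3.7]
width: 0.04
```

```bash
cat >> h.py <<'E'
def look(name=None,x0=195,y0=145):
    o=robot.get_obs();im,d=snapshot('scene');P=cloud("scene",d);h=cv2.cvtColor(im,cv2.COLOR_RGB2HSV);p=o["tool_pos"]
    th=-.172;Q=P[...,:2]-[.611,-.001];X=(Q@[np.cos(th),np.sin(th)])*1000;Y=(Q@[-np.sin(th),np.cos(th)])*1000;Z=P[...,2]*1000
    q=p[:2]-[.611,-.001];print("t",round(o["time"],2),"tool jig",(q@[np.cos(th),np.sin(th)]*1000).round(1),(q@[-np.sin(th),np.cos(th)]*1000).round(1),"z",(p[2]*1000).round(1),"yaw",o["ee_rot"][2].round(3),"w",o["width"].round(4),"F",o["wrist_force"].round(1))
    if name: save(name,cv2.resize(im[y0:y0+100,x0:x0+133],(798,600),interpolation=cv2.INTER_CUBIC))
    return X,Y,Z,h,d
def st(n,m,X,Y,Z):
    print(n,m.sum(),*[(k,np.percentile(A[m],[3,50,97]).round()) for k,A in zip("xyz",(X,Y,Z))] if m.any() else "")
def brass(X,Y,Z,h,y0=60,y1=250): return (h[...,0]>17)&(h[...,0]<33)&(h[...,1]>110)&(h[...,2]>110)&(abs(X)<40)&(Y>y0)&(Y<y1)&(Z>4)&(Z<120)
E
python3 -c "
from h import *
X,Y,Z,h,d=look('s8')
m=brass(X,Y,Z,h);st('brass',m,X,Y,Z)
m=(h[...,1]<90)&(abs(X)<22)&(Y>65)&(Y<112)&(Z>36)&(Z<110);st('body',m,X,Y,Z)
"
```

```text
Traceback (most recent call last):
  File "h.py", line 36, in look
    q=p[:2]-[.611,-.001];print("t",round(o["time"],2),"tool jig",(q@[np.cos(th),np.sin(th)]*1000).round(1),(q@[-np.sin(th),np.cos(th)]*1000).round(1),"z",(p[2]*1000).round(1),"yaw",o["ee_rot"][2].round(3),"w",o["width"].round(4),"F",o["wrist_force"].round(1))
                                                                                                                                                                                                                 ^^^^^^^^^^^^^^^^
AttributeError: 'float' object has no attribute 'round'
```

```bash
sed -i 's/o\["width"\].round(4)/round(o["width"],4)/' h.py
python3 -c "
from h import *
X,Y,Z,h,d=look('s8')
m=brass(X,Y,Z,h);st('brass',m,X,Y,Z)
m=(h[...,1]<90)&(abs(X)<22)&(Y>65)&(Y<112)&(Z>36)&(Z<110);st('body',m,X,Y,Z)
"
```

```text
t 13.93 tool jig 0.3 123.7 z -17.6 yaw 1.399 w 0.0395 F [0.6 5.6 3.4]
brass 8 ('x', array([-2.,  2.,  5.])) ('y', array([ 98., 100., 102.])) ('z', array([54., 57., 58.]))
body 134 ('x', array([-14.,  13.,  21.])) ('y', array([ 68.,  83., 107.])) ('z', array([36., 48., 57.]))
```

It's turning (contact about 7 N up and 6 N outward). Continuing.

Call:
{"method": "servo_tool", "body": {"series": "1 -0.25 0 0.2 0;1 -0.5 0 0.4 0;1 -0.7 0 0.6 0;1 -0.9 0 0.7 0;1 -1.1 0 0.8 0;1 -1.3 0 1.0 0;1 -1.5 0 1.0 0;1 -1.7 0 1.0 0;1 -1.7 0 1.0 0"}}

```text
time: 14.73
tool_pos: [0.631, 0.1107, -0.0265]
ee_rot: [3.136, -0.017, 1.4]
wrist_force: [1.7, 19.4, 4.5]
width: 0.0398
```

```bash

python3 -c "
from h import *
X,Y,Z,h,d=look('s9')
m=brass(X,Y,Z,h);st('brass',m,X,Y,Z)
m=(h[...,1]<90)&(abs(X)<22)&(Y>55)&(Y<112)&(Z>36)&(Z<110);st('body',m,X,Y,Z)
"
```

```text
t 14.73 tool jig 0.6 113.5 z -26.5 yaw 1.4 w 0.0398 F [ 1.7 19.4  4.5]
brass 0
body 100 ('x', array([-20.,   4.,  21.])) ('y', array([ 61.,  80., 102.])) ('z', array([36., 44., 58.]))
```

View pics/s9.png

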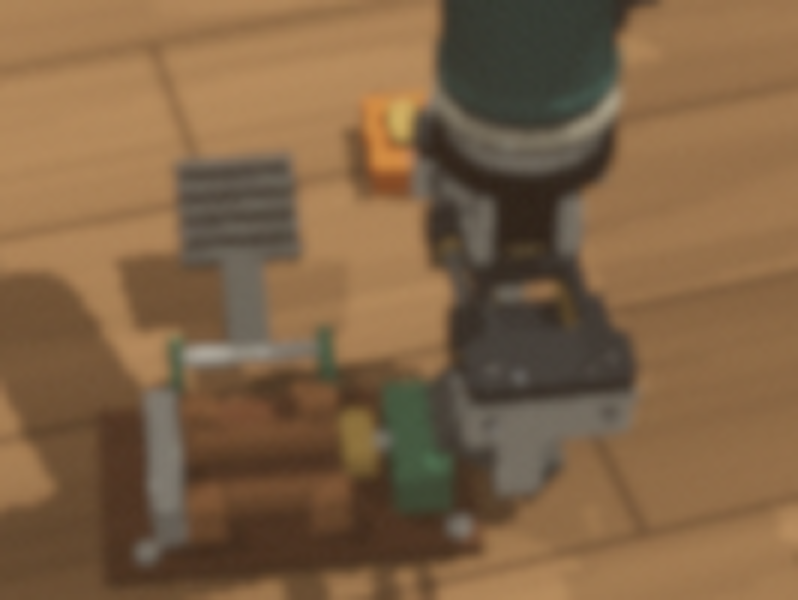

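View: the latch is steep now, largely behind the finger, with brass just visible at (555,465), so the nose faces +y. Backing off, lifting and moving to free bench.

Call:
{"method": "servo_tool", "body": {"series": "1 0.5 0 -0.5 0;1 1.5 0 -2 0;1 2.5 0 -4 0;1 4 0 -5 0;1 6 0 -5 0;1 7 0 -5 0;1 7 0 -5 0"}}

```text
time: 15.37
tool_pos: [0.6393, 0.1721, 0.0191]
ee_rot: [-3.14, -0.0, 1.4]
wrist_force: [0.3, -0.7, -2.9]
width: 0.0396
```

```bash

python3 -c "
from h import *
X,Y,Z,h,d=look('s10',220,120)
m=brass(X,Y,Z,h);st('brass',m,X,Y,Z)
m=(h[...,1]<90)&(abs(X)<60)&(Y>120)&(Y<230)&(Z>30)&(Z<150)
for z in range(40,130,8):
  k=m&(Z>z)&(Z<z+8); st(str(z),k,X,Y,Z)
"
```

```text
t 15.37 tool jig -1.7 175.4 z 19.1 yaw 1.4 w 0.0396 F [ 0.3 -0.7 -2.9]
brass 0
40 0
48 1 ('x', array([15., 15., 15.])) ('y', array([189., 189., 189.])) ('z', array([54., 54., 54.]))
56 2 ('x', array([16., 18., 19.])) ('y', array([190., 190., 191.])) ('z', array([62., 63., 63.]))
64 21 ('x', array([-0., 18., 33.])) ('y', array([165., 189., 197.])) ('z', array([64., 68., 72.]))
72 29 ('x', array([14., 30., 32.])) ('y', array([158., 171., 190.])) ('z', array([73., 76., 80.]))
80 29 ('x', array([ 9., 29., 31.])) ('y', array([152., 166., 182.])) ('z', array([80., 85., 88.]))
88 61 ('x', array([-20.,  15.,  31.])) ('y', array([141., 155., 180.])) ('z', array([88., 93., 96.]))
96 61 ('x', array([-15.,  12.,  32.])) ('y', array([145., 152., 180.])) ('z', array([ 96., 100., 103.]))
104 1 ('x', array([19., 19., 19.])) ('y', array([148., 148., 148.])) ('z', array([104., 104., 104.]))
112 0
120 0
128 0
```

View pics/s10.png

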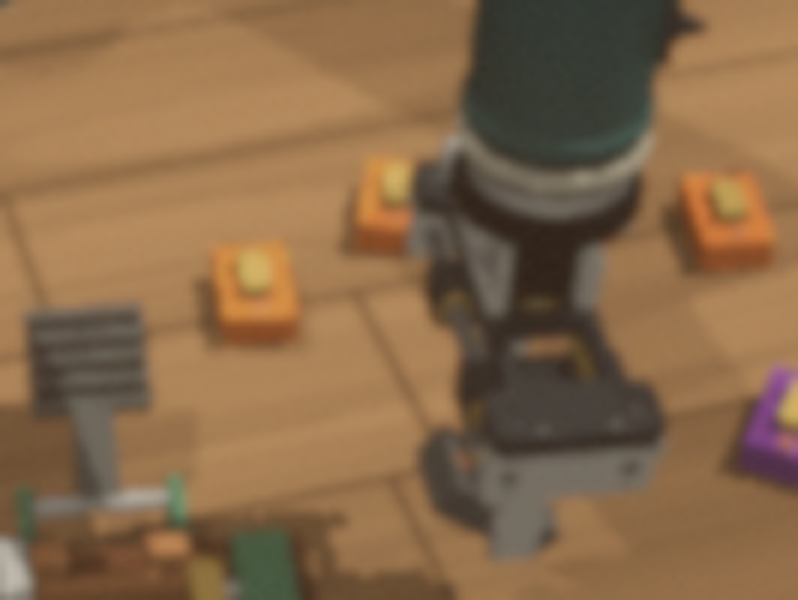

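View: the latch is tilted about 40°, free end up, nose towards +y. I'll press it steeper on the housing, then let go so that it leans against the housing with its lower end on the bench. A push from behind will then topple it nose down.

Call:
{"method": "servo_tool", "body": {"series": "1 -2.5 0 1 0;1 -4.6 0 3.2 0;1 -5.1 0 3.6 0;1 -5.6 0 4.0 0;1 -5.9 0 4.3 0;1 -6.2 0 4.5 0;1 -6.5 0 4.7 0;1 -6.8 0 4.9 0;1 -7.1 0 5 0;1 -7.4 0 5 0;1 -7.7 0 5 0;1 -8 0 5 0;1 -8 0 5 0"}}

```text
time: 16.5
tool_pos: [0.63, 0.1044, -0.0246]
ee_rot: [3.135, -0.022, 1.401]
wrist_force: [0.4, 24.3, 5.9]
width: 0.0397
```

```bash
cat >> h.py <<'E'
def prof(y0,y1,z0,z1,step=6,xl=24):
    X,Y,Z,h,d=look()
    m=(d>0)&(h[...,1]<90)&(h[...,2]<150)&(abs(X)<xl)&(Y>y0)&(Y<y1)&(Z>z0)&(Z<z1)
    for z in range(z0,z1,step):
        k=m&(Z>=z)&(Z<z+step)
        if k.any(): print(z,k.sum(),np.percentile(Y[k],[3,50,97]).round(),"x",np.percentile(X[k],[3,97]).round())
    st('brass',brass(X,Y,Z,h),X,Y,Z)
E
python3 -c "
from h import *
prof(50,140,36,110)"
```

```text
t 16.5 tool jig 0.7 107.1 z -24.6 yaw 1.401 w 0.0397 F [ 0.4 24.3  5.9]
36 44 [57. 68. 93.] x [-23.  23.]
42 20 [72. 74. 87.] x [-14.  22.]
48 18 [74. 76. 78.] x [-11.  20.]
54 8 [78. 80. 81.] x [-11.  10.]
90 7 [101. 104. 111.] x [-23. -21.]
96 4 [106. 107. 111.] x [-22. -20.]
brass 0
```

The profile suggests some slip in the grip. Backing off to measure the true tilt.

Call:
{"method": "servo_tool", "body": {"series": "1 0.5 0 -0.3 0;1 1.5 0 -2 0;1 3 0 -4 0;1 5 0 -5 0;1 7 0 -5 0;1 8 0 -5 0;1 8 0 -5 0"}}

```text
time: 17.13
tool_pos: [0.6402, 0.1729, 0.0204]
ee_rot: [3.141, -0.001, 1.401]
wrist_force: [0.2, 0.4, -2.5]
width: 0.0398
```

```bash
cat >> h.py <<'E'
def tilt(y0,y1,z0,z1,xl=26):
    X,Y,Z,h,d=look()
    m=(d>0)&(h[...,1]<100)&(h[...,2]<95)&(abs(X)<xl)&(Y>y0)&(Y<y1)&(Z>z0)&(Z<z1)
    n,l,s,c=cv2.connectedComponentsWithStats(m.astype(np.uint8),connectivity=8)
    for i in range(1,n):
        if s[i,4]>15:
            k=l==i;q=np.c_[Y[k],Z[k]].astype(np.float32);print(s[i],cv2.minAreaRect(q),"x",np.percentile(X[k],[3,97]).round())
            hull=cv2.approxPolyDP(cv2.convexHull(q),3,True);print("   hull",hull[:,0].round().tolist())
    st('brass',brass(X,Y,Z,h),X,Y,Z)
E
python3 -c "
from h import *
tilt(120,220,30,110)
im,d=snapshot('scene');h=cv2.cvtColor(im,cv2.COLOR_RGB2HSV)
for r in range(186,216,2): print(r,h[r,286:320:2,2].tolist())
"
```

```text
t 17.13 tool jig -1.0 176.3 z 20.4 yaw 1.401 w 0.0398 F [ 0.2  0.4 -2.5]
[292 191  11  17  97] ((158.08856201171875, 92.61973571777344), (20.090213775634766, 28.54430389404297), 56.26013946533203) x [-19.  20.]
   hull [[166.0, 79.0], [167.0, 99.0], [153.0, 105.0], [147.0, 102.0], [144.0, 92.0]]
brass 0
186 [164, 147, 166, 177, 164, 89, 67, 69, 72, 73, 72, 73, 73, 72, 73, 73, 73]
188 [177, 162, 156, 175, 170, 112, 90, 79, 73, 75, 74, 73, 73, 73, 73, 73, 73]
190 [174, 169, 148, 157, 143, 105, 82, 71, 70, 78, 77, 72, 74, 73, 72, 73, 73]
192 [169, 169, 152, 115, 92, 88, 77, 71, 65, 69, 72, 72, 81, 72, 67, 64, 64]
194 [168, 165, 130, 81, 81, 102, 101, 92, 63, 60, 59, 60, 61, 64, 65, 68, 71]
196 [166, 164, 127, 79, 78, 107, 115, 102, 95, 92, 95, 99, 103, 105, 107, 109, 110]
198 [149, 144, 125, 83, 78, 89, 92, 107, 109, 99, 112, 117, 117, 117, 118, 117, 117]
200 [137, 151, 144, 92, 78, 85, 95, 110, 109, 96, 112, 117, 117, 117, 118, 118, 118]
202 [136, 151, 152, 110, 77, 71, 78, 107, 114, 113, 117, 118, 130, 129, 133, 137, 132]
204 [144, 142, 156, 132, 82, 68, 69, 80, 104, 117, 118, 118, 128, 136, 156, 158, 152]
206 [157, 139, 154, 155, 136, 104, 77, 71, 100, 118, 117, 116, 108, 115, 152, 159, 157]
208 [157, 143, 140, 151, 151, 146, 134, 108, 105, 116, 117, 113, 87, 99, 146, 155, 154]
210 [153, 147, 134, 147, 155, 156, 157, 145, 114, 116, 117, 110, 84, 119, 151, 156, 156]
212 [154, 157, 145, 142, 155, 156, 156, 144, 122, 126, 129, 126, 128, 149, 152, 151, 149]
214 [146, 145, 143, 134, 149, 156, 156, 154, 149, 151, 151, 152, 149, 144, 140, 139, 139]
```

The tilt is still about 33°: the latch slid to mid-pad, which raised the friction. I'll set it down and regrip only its very end, with little pad overlap and a long lever.

Call:
{"method": "servo_tool", "body": {"series": "1 0 0 2 0;1 0 0 4 0;1 0 0 4.8 0;1 0 0 4.8 0;-0.6 0 0 4.8 0;-0.6 0 0 4.8 0;-0.6 0 0 4.8 0;-0.6 0 0 4.8 0;-0.6 0 0 4.8 0;-0.6 0 0 4.8 0;-0.6 0 0 3 0;-0.6 0 0 0 0;-0.6 0 0 0 0"}}

```text
time: 18.32
tool_pos: [0.6439, 0.171, 0.0265]
ee_rot: [3.131, -0.004, 1.398]
wrist_force: [0.4, 0.3, 2.8]
width: 0.075
```

```bash
cat >> h.py <<'E'
def flat(z0=8,z1=34,y0=100,y1=240,xl=70,v=100):
    X,Y,Z,h,d=look()
    k=(d>0)&(h[...,1]<100)&(h[...,2]<v)&(abs(X)<xl)&(Y>y0)&(Y<y1)&(Z>z0)&(Z<z1)
    b=(h[...,0]>17)&(h[...,0]<33)&(h[...,1]>110)&(h[...,2]>110)&(abs(X)<xl)&(Y>y0)&(Y<y1)&(Z>z0)&(Z<z1+5)
    for n,m in(("grey",k),("brass",b)):
        if m.sum()>4: st(n,m,X,Y,Z);print("   ",cv2.minAreaRect(np.c_[X[m],Y[m]].astype(np.float32)))
E
python3 -c "
from h import *
flat()"
```

```text
t 18.32 tool jig 3.0 175.1 z 26.5 yaw 1.398 w 0.075 F [0.4 0.3 2.8]
grey 87 ('x', array([-7., 18., 20.])) ('y', array([123., 147., 180.])) ('z', array([ 8., 15., 21.]))
    ((12.95044231414795, 144.517333984375), (69.14700317382812, 31.515541076660156), 57.53932571411133)
brass 67 ('x', array([-9.,  0.,  8.])) ('y', array([140., 154., 169.])) ('z', array([22., 29., 33.]))
    ((-0.5735063552856445, 155.22747802734375), (30.723878860473633, 27.189544677734375), 62.07687759399414)
```

It's flat again, nose up, centred at jig y = 154. Regripping the last 10 mm.

Call:
{"method": "servo_tool", "body": {"series": "-0.6 0.9 0 2 0;-0.6 0.9 0 4.2 0;-0.6 0.9 0 5.0 0;-0.6 0.9 0 5.2 0;-0.6 0.9 0 5.2 0;1 0.9 0 5.2 0;1 0.9 0 5.2 0;1 0.9 0 5.2 0;1 0.9 0 5.2 0;1 0.9 0 5.2 0;1 0.9 0 5.2 0;1 0.9 0 5.2 0;1 0.9 0 5.2 0;1 0.9 0 5.2 0;1 0.9 0 3.5 0;1 0.9 0 1 0;1 0.9 0 0 0;1 0.9 0 0 0"}}

```text
time: 19.87
tool_pos: [0.6438, 0.1795, 0.0229]
ee_rot: [3.136, -0.002, 1.398]
wrist_force: [0.5, -0.5, -3.0]
width: 0.0399
```

```bash
python3 -c "
from h import *
flat(40,90)
tilt(100,200,40,90)"
```

```text
t 19.87 tool jig 1.5 183.4 z 22.9 yaw 1.398 w 0.0399 F [ 0.5 -0.5 -3. ]
grey 141 ('x', array([-19.,  20.,  23.])) ('y', array([124., 141., 174.])) ('z', array([62., 74., 81.]))
    ((1.1411285400390625, 150.9862060546875), (54.023475646972656, 45.033573150634766), 89.64450073242188)
brass 73 ('x', array([-16.,   3.,  10.])) ('y', array([141., 155., 169.])) ('z', array([76., 83., 86.]))
    ((-3.0255298614501953, 156.25851440429688), (29.701671600341797, 30.79187774658203), 77.8281478881836)
t 19.92 tool jig 0.3 183.0 z 21.0 yaw 1.398 w 0.0396 F [ 0.6 -0.1 -3.4]
[285 200  20  14 121] ((147.33917236328125, 66.89693450927734), (18.41584014892578, 48.25114059448242), 89.31421661376953) x [-12.  22.]
   hull [[171.0, 61.0], [169.0, 74.0], [124.0, 75.0], [128.0, 58.0]]
brass 71 ('x', array([-16.,   3.,   9.])) ('y', array([141., 155., 169.])) ('z', array([74., 82., 83.]))
```

Call:
{"method": "servo_tool", "body": {"series": "1 -3 0 0 0;1 -5.1 0 0.5 0;1 -5.1 0 1.8 0;1 -5.1 0 2.3 0;1 -5.1 0 2.8 0;1 -5.1 0 3.3 0;1 -5.2 0 3.7 0;1 -5.4 0 4.2 0;1 -5.6 0 4.5 0;1 -5.9 0 4.8 0;1 -6.2 0 5.1 0;1 -6.4 0 5.3 0;1 -6.7 0 5.5 0;1 -7.0 0 5.6 0;1 -7.2 0 5.65 0;1 -7.4 0 5.65 0;1 -7.4 0 5.65 0"}}

```text
time: 21.38
tool_pos: [0.6314, 0.1186, -0.0332]
ee_rot: [3.137, -0.021, 1.4]
wrist_force: [1.2, 22.6, 8.9]
width: 0.0399
```

```bash
python3 -c "
from h import *
tilt(50,125,38,110)"
```

```text
t 21.38 tool jig -0.4 121.3 z -33.2 yaw 1.4 w 0.0399 F [ 1.2 22.6  8.9]
[265 206  10  14 105] ((85.24481201171875, 46.09113311767578), (20.8059139251709, 23.272720336914062), 41.46638870239258) x [-16.  21.]
   hull [[95.0, 49.0], [85.0, 61.0], [73.0, 45.0], [78.0, 39.0], [94.0, 38.0]]
brass 0
```

Now about 45° under load. A bit more push, still below 40 N.

Call:
{"method": "servo_tool", "body": {"series": "1 -0.3 0 0 0;1 -0.6 0 0 0;1 -0.8 0 0 0;1 -0.8 0 0 0;1 -0.8 0 0 0"}}

```text
time: 21.85
tool_pos: [0.6304, 0.1123, -0.0336]
ee_rot: [3.137, -0.023, 1.401]
wrist_force: [3.3, 26.4, 6.3]
width: 0.0399
```

```bash
python3 -c "
from h import *
tilt(50,125,38,110)"
```

```text
t 21.85 tool jig -0.2 114.9 z -33.6 yaw 1.401 w 0.0399 F [ 3.3 26.4  6.3]
[265 205   7  16  81] ((79.77458953857422, 50.38426971435547), (23.064186096191406, 14.76364803314209), 83.24718475341797) x [-15.  21.]
   hull [[87.0, 61.0], [72.0, 50.0], [80.0, 39.0], [86.0, 39.0]]
brass 0
```

Call:
{"method": "servo_tool", "body": {"series": "1 -0.3 0 0 0;1 -0.6 0 0 0;1 -0.9 0 0 0;1 -0.9 0 0 0;1 -0.9 0 0 0"}}

```text
time: 22.32
tool_pos: [0.6292, 0.1054, -0.034]
ee_rot: [3.136, -0.027, 1.402]
wrist_force: [4.1, 30.5, 4.6]
width: 0.0401
```

```bash
python3 -c "
from h import *
tilt(50,125,38,110)"
```

```text
t 22.32 tool jig -0.2 108.0 z -34.0 yaw 1.402 w 0.0401 F [ 4.1 30.5  4.6]
[265 207   4  13  37] ((75.3412094116211, 47.093482971191406), (16.83258056640625, 6.479029178619385), 80.13957977294922) x [-14.  20.]
   hull [[80.0, 55.0], [72.0, 49.0], [73.0, 39.0], [77.0, 41.0]]
brass 0
```

Roughly 60°. Relaxing the push, then letting go so it leans on the housing.

Call:
{"method": "servo_tool", "body": {"series": "1 0.4 0 0 0;1 0.8 0 0 0;1 1.1 0 0 0;1 1.1 0 0 0;-0.7 1.1 0 0 0;-0.7 1.1 0 0 0;-0.7 1.1 0 0 0;-0.7 1.1 0 0 0;-0.7 1.1 0 0 0;-0.7 1.1 0 0 0;-0.7 1.1 0 0 0;-0.7 1.1 0 -3 0;-0.7 1.1 0 -7 0;-0.7 1.1 0 -9 0;-0.7 1.1 0 -9 0"}}

```text
time: 23.62
tool_pos: [0.6309, 0.1001, 0.0588]
ee_rot: [3.133, -0.002, 1.398]
wrist_force: [0.7, -0.7, 0.2]
width: 0.08
```

```bash
python3 -c "
from h import *
tilt(60,150,8,80)
im,d=snapshot('scene');save('s11',cv2.resize(im[145:245,195:328],(798,600),interpolation=cv2.INTER_CUBIC))"
```

```text
t 23.62 tool jig 2.3 103.0 z 58.8 yaw 1.398 w 0.08 F [ 0.7 -0.7  0.2]
[264 207  21  19 163] ((93.56999206542969, 29.854015350341797), (34.39291763305664, 60.02107620239258), 34.0933837890625) x [-9. 21.]
   hull [[123.0, 13.0], [113.0, 31.0], [85.0, 59.0], [78.0, 56.0], [70.0, 33.0], [86.0, 10.0]]
brass 35 ('x', array([-7.,  6.,  9.])) ('y', array([ 99., 112., 122.])) ('z', array([33., 42., 53.]))
```

It's leaning stably at about 45° against the housing (brass centre at y=112, z=42). Now I'll go behind it with closed fingers.

Call:
{"method": "servo_tool", "body": {"series": "1 -2.5 0 0 0;1 -5.3 0 0 0;1 -5.3 0 0 0;1 -5.3 0 0 0;1 -5.3 0 0 0;1 -5.3 0 0 0;1 -5.3 0 0 0;1 -5.3 0 0 0;1 -5.3 0 0 0;1 -5.3 0 0 0;1 -5.3 0 0 0;1 -5.3 0 0 0;1 -5.3 0 2 0;1 -5.3 0 4 0;1 -5.3 0 5.2 0;1 -5.3 0 5.65 0;1 -4.6 0 5.65 0;1 -4.3 0 5.65 0;1 -4.3 0 5.65 0"}}

```text
time: 25.3
tool_pos: [0.6174, 0.0474, -0.0036]
ee_rot: [-3.138, 0.02, 1.396]
wrist_force: [-6.3, -19.7, 2.6]
width: 0.0004
```

```bash
python3 -c "
from h import *
X,Y,Z,h,d=look('s12')
st('brass',brass(X,Y,Z,h),X,Y,Z)
m=(abs(X)<25)&(Y>40)&(Y<72)&(Z>36)&(Z<60)&(h[...,1]<90);st('finger?',m,X,Y,Z)"
```

```text
t 25.3 tool jig -2.0 48.7 z -3.6 yaw 1.396 w 0.0004 F [ -6.3 -19.7   2.6]
brass 42 ('x', array([-6.,  4.,  9.])) ('y', array([101., 111., 122.])) ('z', array([34., 44., 53.]))
finger? 40 ('x', array([ 1., 11., 24.])) ('y', array([41., 54., 70.])) ('z', array([36., 45., 56.]))
```

View pics/s12.png

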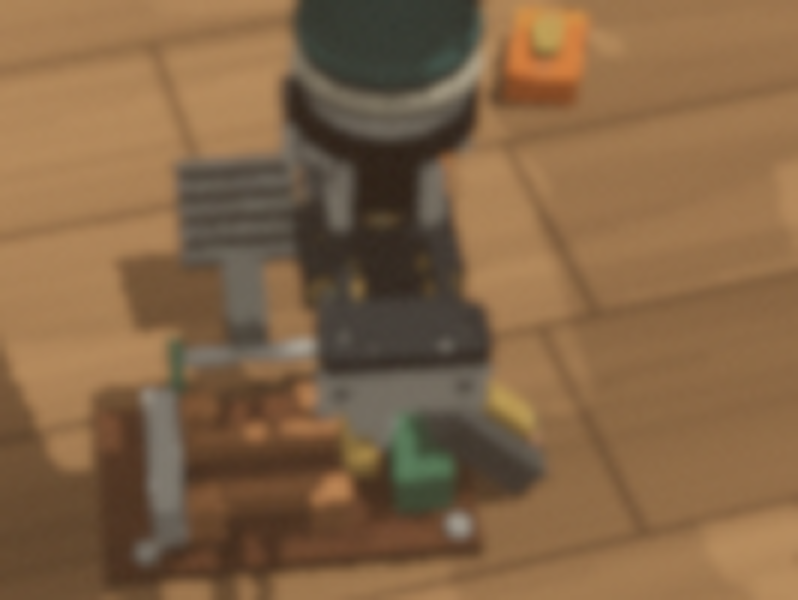

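View: the latch leans against the green housing at (490,450) with its brass nose on the far side. The 20 N on the finger in -y says the tip is catching the housing's side, so the tip is a few mm lower than I assumed (offset about 37 mm). Backing off and raising.

Call:
{"method": "servo_tool", "body": {"series": "1 -1.0 0 0 0;1 -1.2 0 -0.3 0;1 -1.0 0 -0.6 0;1 -0.4 0 -0.6 0;1 0 0 -0.6 0;1 0 0 -0.6 0"}}

```text
time: 25.85
tool_pos: [0.6206, 0.0599, 0.0031]
ee_rot: [3.141, -0.001, 1.4]
wrist_force: [-0.6, 0.3, 0.3]
width: 0.0007
```

```bash
python3 -c "
from h import *
X,Y,Z,h,d=look()
st('brass',brass(X,Y,Z,h),X,Y,Z)"
```

```text
t 25.85 tool jig -0.9 61.6 z 3.1 yaw 1.4 w 0.0007 F [-0.6  0.3  0.3]
brass 38 ('x', array([-6.,  6.,  9.])) ('y', array([101., 112., 122.])) ('z', array([33., 42., 54.]))
```

Call:
{"method": "servo_tool", "body": {"series": "1 0.3 0 0 0;1 0.6 0 0 0;1 0.9 0 -0.25 0;1 1.3 0 -0.5 0;1 1.8 0 -0.8 0;1 2.3 0 -1.05 0;1 2.8 0 -1.25 0;1 3.3 0 -1.4 0;1 3.8 0 -1.5 0;1 4.4 0 -1.6 0;1 4.9 0 -1.6 0;1 5.3 0 -1.6 0;1 5.3 0 -1.6 0"}}

```text
time: 26.98
tool_pos: [0.6293, 0.1111, 0.0186]
ee_rot: [-3.141, -0.0, 1.399]
wrist_force: [0.2, -0.3, 0.3]
width: 0.0007
```

```bash
python3 -c "
from h import *
X,Y,Z,h,d=look('s13')
st('brass',brass(X,Y,Z,h),X,Y,Z)
m=(abs(X)<30)&(Y>86)&(Y<220)&(Z>5)&(Z<75)&(h[...,1]<100)&(h[...,2]<110)
for z in range(5,75,7): st(str(z),m&(Z>=z)&(Z<z+7),X,Y,Z)"
```

```text
t 26.98 tool jig -1.1 113.6 z 18.6 yaw 1.399 w 0.0007 F [ 0.2 -0.3  0.3]
brass 0
5 9 ('x', array([-2., 17., 20.])) ('y', array([ 87., 184., 196.])) ('z', array([ 8.,  9., 11.]))
12 17 ('x', array([17., 19., 21.])) ('y', array([168., 185., 199.])) ('z', array([13., 16., 19.]))
19 37 ('x', array([-10.,  19.,  21.])) ('y', array([155., 185., 203.])) ('z', array([20., 23., 26.]))
26 71 ('x', array([-10.,  13.,  21.])) ('y', array([147., 183., 195.])) ('z', array([26., 29., 32.]))
33 70 ('x', array([-12.,   7.,  21.])) ('y', array([145., 166., 179.])) ('z', array([33., 36., 39.]))
40 35 ('x', array([-12.,  12.,  21.])) ('y', array([148., 152., 162.])) ('z', array([40., 42., 46.]))
47 0
54 0
61 0
68 0
```

It toppled; the picture may have caught it mid-fall (no brass visible). Lifting clear and looking again.

Call:
{"method": "servo_tool", "body": {"series": "1 4 0 -3 0;1 7 0 -5 0;1 7 0 -6 0;-0.5 7 0 -6 0;-0.5 7 0 -6 0"}}

```text
time: 27.45
tool_pos: [0.6418, 0.1786, 0.0794]
ee_rot: [3.14, 0.0, 1.398]
wrist_force: [0.0, 0.2, -0.5]
width: 0.0105
```

```bash
cat >> h.py <<'E'
def lat(y0=100,y1=260,xl=60):
    X,Y,Z,h,d=look()
    st('brass',brass(X,Y,Z,h,y0,y1),X,Y,Z)
    m=(d>0)&(abs(X)<xl)&(Y>y0)&(Y<y1)&(Z>5)&(Z<50)&(h[...,1]<110)&(h[...,2]<125)
    n,l,s,c=cv2.connectedComponentsWithStats(m.astype(np.uint8));i=1+s[1:,4].argmax();m=l==i
    st('grey',m,X,Y,Z);t=m&(Z>np.percentile(Z[m],97)-6);st('top',t,X,Y,Z)
    print("rect",cv2.minAreaRect(np.c_[X[t],Y[t]].astype(np.float32)),"slope dz/dy",np.polyfit(Y[t],Z[t],1)[0].round(3),"dz/dx",np.polyfit(X[t],Z[t],1)[0].round(3))
E
python3 -c "
from h import *
lat()"
```

```text
t 27.45 tool jig -0.4 182.2 z 79.4 yaw 1.398 w 0.0105 F [ 0.   0.2 -0.5]
brass 0
grey 281 ('x', array([-16.,  13.,  21.])) ('y', array([136., 164., 193.])) ('z', array([12., 28., 32.]))
top 199 ('x', array([-17.,   6.,  21.])) ('y', array([136., 164., 192.])) ('z', array([26., 29., 32.]))
rect ((1.3289337158203125, 165.9600372314453), (61.74720764160156, 40.8296012878418), 89.41598510742188) slope dz/dy -0.005 dz/dx -0.001
```

The latch lies flat with its nose down: top face at z = 29 mm, level, 62x41 mm, aligned with the jig, centre (1, 165). Gripping it across the middle.

Call:
{"method": "servo_tool", "body": {"series": "-0.5 -1.75 0.1 2 0;-0.5 -1.75 0.1 4 0;-0.5 -1.75 0.1 5 0;-0.5 -1.75 0.1 6 0;-0.5 -1.75 0.1 6 0;-0.5 -1.75 0.1 6 0;-0.5 -1.75 0.1 6 0;-0.5 -1.75 0.1 6.5 0;-0.5 -1.75 0.1 7.5 0;-0.5 -1.75 0.1 9.5 0;-0.5 -1.75 0.1 10.8 0;-0.5 -1.75 0.1 11.2 0;-0.5 -1.75 0.1 11.2 0;1 -1.75 0.1 11.2 0;1 -1.75 0.1 11.2 0;1 -1.75 0.1 11.2 0;1 -1.75 0.1 11.2 0;1 -1.75 0.1 11.2 0;1 -1.75 0.1 11.2 0;1 -1.75 0.1 11.2 0"}}

```text
time: 29.17
tool_pos: [0.6392, 0.1616, -0.033]
ee_rot: [-3.141, 0.0, 1.398]
wrist_force: [-0.6, -0.1, 1.4]
width: 0.0397
```

Call:
{"method": "servo_tool", "body": {"series": "1 0 0 0 0;1 0 0 -2 0;1 0 0 -5 0;1 0 0 -6 0;1 0 0 -6 0;1 0 0 -6 0"}}

```text
time: 29.67
tool_pos: [0.6396, 0.1616, 0.0266]
ee_rot: [3.141, -0.0, 1.398]
wrist_force: [0.3, 0.1, -3.6]
width: 0.0396
```

```bash
cat >> h.py <<'E'
def jigfit():
    """jig frame offsets of known jig features as seen in the top view (jig frame mm)"""
    im,d=snapshot("top");h=cv2.cvtColor(im,cv2.COLOR_RGB2HSV);return im,d,h
E
python3 -c "
from h import *
X,Y,Z,h,d=look()
m=(d>0)&(h[...,1]<100)&(h[...,2]<125)&(abs(X)<24)&(Y>120)&(Y<210)&(Z>50)&(Z<100)
st('latch',m,X,Y,Z)
m=(d>0)&(Y>-60)&(Y<-30)&(abs(X)<50)&(Z>30)&(Z<42)&(h[...,1]<70);st('fence',m,X,Y,Z)
m=(d>0)&(Y>50)&(Y<95)&(abs(X)<50)&(Z>30)&(Z<40)&(h[...,0]>45)&(h[...,0]<90);st('housing',m,X,Y,Z)
o=(d>0)&(abs(Y)<40)&(abs(X)<45)&(Z>26)&(Z<36)
for a,b in((-37,-19),(19,37)): st('blocks',o&(Y>a)&(Y<b),X,Y,Z);
print(np.histogram(X[o&(Y>19)&(Y<37)],bins=range(-45,46,6)));print(np.histogram(X[o&(Y<-19)&(Y>-37)],bins=range(-45,46,6)))
m=(d>0)&(abs(X)<18)&(abs(Y)<30)&(Z<16);print('groove');st('g',m,X,Y,Z)
f=(d>0)&(abs(X)<24)&(abs(Y)<30)&(Z>17)&(Z<25);print(np.histogram(X[f],bins=range(-27,28,3)))
"
```

```text
t 29.67 tool jig 0.3 165.1 z 26.6 yaw 1.398 w 0.0396 F [ 0.3  0.1 -3.6]
latch 135 ('x', array([-19.,  18.,  23.])) ('y', array([136., 151., 194.])) ('z', array([75., 88., 91.]))
fence 102 ('x', array([-32.,   3.,  36.])) ('y', array([-52., -46., -40.])) ('z', array([32., 35., 38.]))
housing 113 ('x', array([-20.,   7.,  31.])) ('y', array([59., 68., 78.])) ('z', array([32., 35., 38.]))
blocks 62 ('x', array([-35.,   1.,  37.])) ('y', array([-36., -29., -21.])) ('z', array([27., 31., 34.]))
blocks 69 ('x', array([-35.,   5.,  37.])) ('y', array([19., 28., 36.])) ('z', array([27., 31., 34.]))
(array([ 2,  2, 10, 10,  6,  2,  0,  2,  1,  3,  0,  8,  7, 16,  0]), array([-45, -39, -33, -27, -21, -15,  -9,  -3,   3,   9,  15,  21,  27,
        33,  39,  45]))
(array([ 1,  3, 10, 12,  5,  0,  0,  0,  0,  0,  0,  6, 14, 11,  0]), array([-45, -39, -33, -27, -21, -15,  -9,  -3,   3,   9,  15,  21,  27,
        33,  39,  45]))
groove
g 117 ('x', array([-13.,  -8.,   1.])) ('y', array([-29.,   1.,  29.])) ('z', array([ 6., 10., 15.]))
(array([ 0,  9, 16, 19, 24, 14,  0,  0,  0,  0,  0,  0,  0, 11, 14, 12, 23,
        0]), array([-27, -24, -21, -18, -15, -12,  -9,  -6,  -3,   0,   3,   6,   9,
        12,  15,  18,  21,  24,  27]))
```

The latch is held. The jig features as seen agree with the jig frame to about 1 mm. Carrying it over the pocket.

Call:
{"method": "servo_tool", "body": {"series": "1 -3 0 0 0;1 -7 0 0 0;1 -11 0 0 0;1 -14 0 0 0;1 -16.5 0 0 0;1 -16.5 0 0 0;1 -16.5 0 0 0;1 -16.5 0 1.5 0;1 -16.5 0 2.6 0;1 -16.5 0 2.6 0;1 -16.5 0 2.6 0"}}

```text
time: 30.63
tool_pos: [0.6093, 0.0003, -0.0015]
ee_rot: [-3.137, 0.0, 1.399]
wrist_force: [-0.5, 0.4, -4.0]
width: 0.0398
```

```bash
python3 -c "
from h import *
X,Y,Z,h,d=look('s14')
m=(d>0)&(h[...,1]<100)&(h[...,2]<125)&(abs(X)<30)&(Y>-36)&(Y<60)&(Z>38)&(Z<75)
st('latch',m,X,Y,Z);t=m&(Z>55)&(Z<68);st('upper',t,X,Y,Z)
e=m&(Y<-20);st('-y end',e,X,Y,Z);e=m&(Y>18);st('+y end',e,X,Y,Z)
"
```

```text
t 30.63 tool jig -1.9 1.0 z -1.5 yaw 1.399 w 0.0398 F [-0.5  0.4 -4. ]
latch 110 ('x', array([12., 18., 30.])) ('y', array([-26.,   2.,  29.])) ('z', array([42., 55., 62.]))
upper 52 ('x', array([12., 18., 29.])) ('y', array([-26.,   6.,  29.])) ('z', array([55., 60., 62.]))
-y end 19 ('x', array([ 5., 18., 19.])) ('y', array([-27., -24., -21.])) ('z', array([44., 57., 61.]))
+y end 32 ('x', array([13., 18., 20.])) ('y', array([18., 24., 29.])) ('z', array([41., 55., 62.]))
```

Tool x reads -1.9 mm, so I'll nudge it +2 mm and lower slowly.

Call:
{"method": "servo_tool", "body": {"series": "1 -0.05 0.2 0 0;1 -0.05 0.2 0.3 0;1 -0.05 0.2 0.7 0;1 -0.05 0.2 1.1 0;1 -0.05 0.2 1.4 0;1 -0.05 0.2 1.7 0;1 -0.05 0.2 1.9 0;1 -0.05 0.2 2.1 0;1 -0.05 0.2 2.1 0;1 -0.05 0.2 2.1 0"}}

```text
time: 31.52
tool_pos: [0.6127, -0.0018, -0.0157]
ee_rot: [3.141, 0.0, 1.398]
wrist_force: [-8.1, 0.9, 13.1]
width: 0.0396
```

```bash
python3 -c "
from h import *
X,Y,Z,h,d=look('s15')
m=(d>0)&(h[...,1]<100)&(h[...,2]<125)&(abs(X)<22)&(Y>-36)&(Y<36)&(Z>25)&(Z<55)
st('latch',m,X,Y,Z)
e=m&(Y<-14);st('-y end',e,X,Y,Z);e=m&(Y>14);st('+y end',e,X,Y,Z)
"
```

```text
t 31.52 tool jig 1.8 -0.5 z -15.7 yaw 1.398 w 0.0396 F [-8.1  0.9 13.1]
latch 54 ('x', array([15., 21., 22.])) ('y', array([-30.,  11.,  30.])) ('z', array([28., 42., 49.]))
-y end 18 ('x', array([18., 21., 22.])) ('y', array([-33., -23., -14.])) ('z', array([29., 43., 48.]))
+y end 22 ('x', array([14., 21., 22.])) ('y', array([15., 23., 30.])) ('z', array([34., 44., 49.]))
```

It's touching the +x blocks (Fx -8, Fz 13). Raising, shifting back 1.5 mm and lowering again.

Call:
{"method": "servo_tool", "body": {"series": "1 0 0 -0.5 0;1 0 0 -1.0 0;1 0.1 -0.15 -1.0 0;1 0.1 -0.15 -1.0 0;1 0.1 -0.15 -0.7 0;1 0.1 -0.15 -0.4 0;1 0.1 -0.15 -0.2 0;1 0.1 -0.15 0 0;1 0.1 -0.15 0 0;1 0.1 -0.15 0 0"}}

```text
time: 32.4
tool_pos: [0.6116, -0.0005, -0.0157]
ee_rot: [3.141, 0.0, 1.398]
wrist_force: [-10.0, 0.7, 17.1]
width: 0.0397
```

```bash
python3 -c "
from h import *
look()"
```

```text
t 32.4 tool jig 0.5 0.6 z -15.7 yaw 1.398 w 0.0397 F [-10.    0.7  17.1]
```

Call:
{"method": "servo_tool", "body": {"series": "1 0 0 -0.5 0;1 0 0 -1.2 0;1 0 0 -1.2 0;1 0 0 -1.2 0;1 0 0 -1.2 0;1 0 0 -1.2 0"}}

```text
time: 32.95
tool_pos: [0.6109, -0.0005, -0.0093]
ee_rot: [-3.14, 0.0, 1.398]
wrist_force: [-0.1, 0.7, -3.9]
width: 0.0398
```

```bash
python3 -c "
from h import *
for i in range(2):
  X,Y,Z,h,d=look()
m=(d>0)&(h[...,1]<100)&(h[...,2]<90)&(abs(X)<30)&(Y>-36)&(Y<60)&(Z>34)&(Z<75)
e=m&(Y<-11);st('-y end',e,X,Y,Z);e=m&(Y>11);st('+y end',e,X,Y,Z)
for nm,e in(('-',m&(Y<-11)),('+',m&(Y>11))):
  print(nm,'side x by z',[(z,np.median(X[e&(Z>z)&(Z<z+5)]).round(1),int((e&(Z>z)&(Z<z+5)).sum())) for z in range(34,62,5)])
b=(d>0)&(Y<-19)&(Y>-37)&(X>15)&(X<45)&(Z>22)
print('block top +x -y',np.percentile(X[b&(Z>28)&(Z<33)],[3,50,97]), (b&(Z>28)&(Z<33)).sum(), np.percentile(X[b&(Z>22)&(Z<27)],[3,50,97]))
print(robot.get_obs()['wrist_torque'])
"
```

```text
t 32.95 tool jig -0.2 0.5 z -9.3 yaw 1.398 w 0.0398 F [-0.1  0.7 -3.9]
t 33.0 tool jig -0.1 0.5 z -9.2 yaw 1.398 w 0.0395 F [ 0.5 -0.  -3.5]
-y end 28 ('x', array([18., 20., 21.])) ('y', array([-27., -21., -11.])) ('z', array([37., 44., 53.]))
+y end 30 ('x', array([18., 20., 21.])) ('y', array([13., 21., 29.])) ('z', array([36., 44., 52.]))
- side x by z [(34, np.float64(19.3), 6), (39, np.float64(20.1), 8), (44, np.float64(19.6), 7), (49, np.float64(19.8), 7), (54, np.float64(nan), 0), (59, np.float64(nan), 0)]
+ side x by z [(34, np.float64(19.7), 7), (39, np.float64(19.7), 8), (44, np.float64(20.0), 8), (49, np.float64(20.5), 7), (54, np.float64(nan), 0), (59, np.float64(nan), 0)]
block top +x -y [21.20423291 31.85905318 37.24440265] 26 [23.74877062 35.62383935 39.440542  ]
[-0.04781101 -0.05230877  0.0132099 ]
  return _methods._mean(a, axis=axis, dtype=dtype,
  ret = ret.dtype.type(ret / rcount)
```

The latch was already about 5 mm inside the blocks. The fingertips are landing on the floor rails (they reach |x| = 22, the tips start at 20). I'll lower to just above that and let the latch drop the last few mm, guided by the blocks.

Call:
{"method": "servo_tool", "body": {"series": "1 0 0.03 0.3 0;1 0 0.03 0.55 0;1 0 0.03 0.55 0;1 0 0.03 0.55 0;-0.1 0 0.03 0.55 0;-0.1 0 0.03 0.55 0;-0.1 0 0.03 0.55 0;-0.1 0 0.03 0.55 0;-0.1 0 0.03 0.55 0;-0.1 0 0.03 -1 0;-0.1 0 0.03 -4 0;-0.1 0 0.03 -7 0;-0.1 -4 0.03 -8 0;-0.1 -8 0.03 -8 0;-0.1 -8 0.03 -8 0"}}

```text
time: 34.3
tool_pos: [0.5983, -0.0859, 0.0741]
ee_rot: [3.137, 0.005, 1.392]
wrist_force: [-0.3, 1.0, -0.4]
width: 0.0518
```

```bash
cat >> h.py <<'E'
def pocket(name=None):
    X,Y,Z,h,d=look(name)
    m=(d>0)&(h[...,1]<105)&(h[...,2]<125)&(abs(X)<26)&(Y>-38)&(Y<40)&(Z>22)&(Z<60)
    st('latch',m,X,Y,Z);t=m&(Z>np.percentile(Z[m],90)-7);A=np.c_[X[t],Y[t],np.ones(t.sum())];print("plane dz/dx,dz/dy,z0",np.linalg.lstsq(A,Z[t],rcond=None)[0].round(3),cv2.minAreaRect(np.c_[X[t],Y[t]].astype(np.float32)))
    st('brass in pocket',brass(X,Y,Z,h,-36,36),X,Y,Z)
    b=(h[...,0]>17)&(h[...,0]<33)&(h[...,1]>110)&(h[...,2]>90)&(abs(X)<18)&(Y>5)&(Y<60)&(Z>19)&(Z<40);st('pusher',b,X,Y,Z)
E
python3 -c "
from h import *
pocket('s16')
o=robot.get_obs();print(o['joint_positions'].round(2))
th=-.172
for dx,dy in((-143.5,0),(-140,0)): to(.611+np.cos(th)*dx/1000-np.sin(th)*dy/1000,-.001+np.sin(th)*dx/1000+np.cos(th)*dy/1000,.03,1.398)"
```

```text
t 34.3 tool jig 2.0 -85.8 z 74.1 yaw 1.392 w 0.0518 F [-0.3  1.  -0.4]
latch 280 ('x', array([-17.,  11.,  22.])) ('y', array([-27.,   1.,  30.])) ('z', array([27., 41., 43.]))
plane dz/dx,dz/dy,z0 [-2.0000e-02  2.0000e-03  4.0968e+01] ((2.7308349609375, 1.870748519897461), (60.70762252807617, 42.1339225769043), 89.27388763427734)
brass in pocket 7 ('x', array([-16.,   8.,  11.])) ('y', array([33., 35., 36.])) ('z', array([23., 28., 41.]))
pusher 60 ('x', array([-15.,   5.,  17.])) ('y', array([35., 41., 48.])) ('z', array([24., 33., 36.]))
[-0.23  0.24  1.39 -0.    1.51 -0.05]
t 34.35 pos [ 0.5981 -0.0826  0.0729] rpy [3.140e+00 1.000e-03 1.393e+00] w 0.0519 f [ 0.6  0.9 -0.1] -> [  8.18 -14.52   4.29] turn -0.005
t 34.35 pos [ 0.5981 -0.0826  0.0729] rpy [3.140e+00 1.000e-03 1.393e+00] w 0.0519 f [ 0.6  0.9 -0.1] -> [  8.18 -14.17   4.29] turn -0.005
```

The latch is seated: top face level at z = 41 mm (expected 40), inside the pocket. Moving over the treadle plate with the fingers closing.

Call:
{"method": "servo_tool", "body": {"series": "1 3 -4 0 0;1 6 -8 0 0;1 8.2 -12 0 0;1 8.2 -14.5 0 0;1 8.2 -14.5 1 0;1 8.2 -14.5 2.5 0;1 8.2 -14.5 3.5 0;1 8.2 -14.5 4 0;1 8.2 -14.5 4 0;1 8.2 -14.5 4 0"}}

```text
time: 35.18
tool_pos: [0.4697, 0.0262, 0.0315]
ee_rot: [-3.141, 0.0, 1.397]
wrist_force: [0.0, 0.5, 0.6]
width: 0.0004
```

```bash
cat >> h.py <<'E'
def tread():
    X,Y,Z,h,d=look()
    m=(d>0)&(X<-108)&(X>-180)&(abs(Y)<36)&(Z>12)&(Z<68)&(h[...,1]<90);st('plate',m,X,Y,Z)
    print('fit z vs x',np.polyfit(X[m],Z[m],1).round(3))
E
python3 -c "
from h import *
tread()"
```

```text
t 35.18 tool jig -143.9 2.6 z 31.5 yaw 1.397 w 0.0004 F [0.  0.5 0.6]
plate 299 ('x', array([-161., -133., -110.])) ('y', array([-26.,  -1.,  25.])) ('z', array([43., 52., 62.]))
fit z vs x [-0.316  9.476]
```

Call:
{"method": "servo_tool", "body": {"series": "1 0 0 1.2 0;1 0 0 1.7 0;1 0 0 2.1 0;1 0 0 2.5 0;1 0 0 2.9 0;1 0 0 3.3 0;1 0 0 3.7 0;1 0 0 4.0 0;1 0 0 4.3 0;1 0 0 4.6 0;1 0 0 4.8 0;1 0 0 4.8 0;1 0 0 4.8 0"}}

```text
time: 36.32
tool_pos: [0.4676, 0.0268, -0.0087]
ee_rot: [-3.137, 0.0, 1.398]
wrist_force: [-22.1, 0.9, 41.4]
width: 0.0005
```

```bash
python3 -c "
from h import *
tread();pocket()"
```

```text
t 36.32 tool jig -146.0 2.8 z -8.7 yaw 1.398 w 0.0005 F [-22.1   0.9  41.4]
plate 269 ('x', array([-171., -133., -113.])) ('y', array([-26.,  -2.,  24.])) ('z', array([26., 30., 62.]))
fit z vs x [3.2000e-02 3.7744e+01]
t 36.37 tool jig -146.0 2.8 z -8.7 yaw 1.398 w 0.0005 F [-21.5   2.   41.9]
latch 269 ('x', array([-17.,  12.,  22.])) ('y', array([-35.,  -6.,  19.])) ('z', array([28., 41., 43.]))
plane dz/dx,dz/dy,z0 [-3.2000e-02  6.0000e-03  4.1149e+01] ((1.7069263458251953, -8.320173263549805), (42.30764389038086, 59.3145751953125), 0.02448679506778717)
brass in pocket 45 ('x', array([-20.,   3.,  19.])) ('y', array([24., 30., 35.])) ('z', array([26., 33., 37.]))
pusher 46 ('x', array([-13.,   3.,  16.])) ('y', array([25., 31., 38.])) ('z', array([27., 33., 34.]))
```

At the stop: the plate is level at about 28 mm, the pusher face is at about 26 and the latch has moved against the fence. Letting the treadle rise gently, then moving clear.

Call:
{"method": "servo_tool", "body": {"series": "1 0 0 -0.6 0;1 0 0 -1.2 0;1 0 0 -1.8 0;1 0 0 -2.4 0;1 0 0 -3.0 0;1 0 0 -3.6 0;1 0 0 -4.4 0;1 0 0 -6 0;1 0 0 -9 0;1 -4 0 -11 0;1 -8 0 -11 0;1 -12 0 -11 0;1 -14 0 -11 0;1 -14 0 -11 0;1 -14 0 -11 0"}}

```text
time: 37.67
tool_pos: [0.4446, -0.1119, 0.0935]
ee_rot: [-3.14, -0.001, 1.395]
wrist_force: [0.1, 0.2, -0.6]
width: 0.0005
```

```bash
python3 -c "
from h import *
tread();pocket()
a=np.load('top0.npz');im,d=snapshot('top')
# bystanders: change since the start, as mean abs colour difference
for n,(u0,u1,v0,v1) in dict(spare=(325,372,198,226),mallet=(260,355,113,142),bellkey=(158,208,127,150)).items():
    print(n,np.abs(im[v0:v1,u0:u1].astype(int)-a['im'][v0:v1,u0:u1]).mean().round(2),'depth med diff mm',np.median(np.abs(d[v0:v1,u0:u1]-a['d'][v0:v1,u0:u1])*1000).round(2))
"
```

```text
t 37.67 tool jig -145.0 -137.8 z 93.5 yaw 1.395 w 0.0005 F [ 0.1  0.2 -0.6]
plate 317 ('x', array([-163., -136., -110.])) ('y', array([-26.,  -1.,  25.])) ('z', array([43., 52., 62.]))
fit z vs x [-0.313  9.678]
t 37.72 tool jig -144.9 -136.9 z 93.4 yaw 1.397 w 0.0003 F [-0.2  0.5 -0.4]
latch 290 ('x', array([-17.,  10.,  22.])) ('y', array([-36.,  -6.,  21.])) ('z', array([29., 41., 44.]))
plane dz/dx,dz/dy,z0 [-2.8000e-02 -0.0000e+00  4.0988e+01] ((2.2403640747070312, -7.233663558959961), (41.17582321166992, 61.59385299682617), 0.19746042788028717)
brass in pocket 6 ('x', array([-13.,   7.,  12.])) ('y', array([35., 35., 36.])) ('z', array([17., 30., 35.]))
pusher 55 ('x', array([-13.,   6.,  16.])) ('y', array([36., 43., 49.])) ('z', array([24., 33., 36.]))
spare 20.99 depth med diff mm 4.4
mallet 5.58 depth med diff mm 3.17
bellkey 5.99 depth med diff mm 3.3
```

The treadle is back up, the pusher has retracted, and the latch is flat (z = 41 mm, level) at y about -6 to -7 against the fence. Handing in.

```bash
python3 -c "
from h import *
print(robot.close_job())"
```

```text
the job is handed in; nothing more can be done
None
```

I turned the latch over, let go of it in the jig's pocket with its nose down, pressed the treadle to its stop, let it back up, and handed the job in at about 38 s of the 64 s allowed.

**How it was turned:** I tilted the latch on the edge of the jig's green housing, leaned it there, and pushed it over nose down onto the bench. Then I gripped it across the middle and let it drop the last 5 mm or so into the pocket, because the fingertips rest on the floor rails at that point.

**Last checks:**
- **Latch:** its top face is level at about 41 mm (40 expected). Its middle is at about y = -6 to -7 mm (-6 expected), so it is against the fence.
- **Treadle:** its plate was level at about 28–30 mm when pressed (28 expected at the stop). It is back up at 52 mm and the pusher has retracted.
- **Robot:** the arm is clear and touching nothing.

**What went wrong or disagreed:**
- **Reported height:** the reported tool height was about 37–40 mm lower than where the cameras showed the fingertips, so my first grasp missed.
- **Slips and drops:** the latch dropped about 44 mm once when I eased the grip, and it slipped once in the pads.
- **Contact forces:** a fingertip caught the housing at about 20 N. At the treadle stop the wrist force reached about 47 N in all, 42 N of it vertical. That was through the fingertips, but it is above the 40 N set for the arm and gripper body.
- **Bystanders:** I did not go near the spare, mallet or bell key. The final picture comparison showed little change at the mallet and bell key. It showed more at the spare, probably the arm's shadow or the arm in view, but I could not confirm that.

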